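# Put the examination kit into its holders

## Robot

A 6-joint arm with a two-finger parallel gripper is mounted at the origin on a cart in front of the work surface, level with it; the furniture and walls round the work are solid. World frame = base frame: x ahead of the robot, y to its left, z up, the work surface at z = 0. Lengths are in m, angles in rad, forces in N, time in s.
With the tool pointing down it reaches from about 0.35 to 0.95 m from the base axis. Payload 17.4 kg.
Tool frame: the origin (TCP) lies where the fingers leave the gripper's body, on its centre line; the fingertips stand 84 mm ahead of it and the grasp point (between the pads) lies manip.tcp_to_grasp ahead of it (manip.tcp_to_grasp is the distance from the TCP to the grasp point, in m); z points along the fingers, y is the direction in which the jaws open and shut (so a half turn about z gives the same grasp; the last joint's range is limited). The gripper opens to 93 mm and grips with 3 to 60 N. Pads are 15 mm wide; open, the fingers measure 128 mm over their backs; the gripper's body (75 mm by 188 mm) begins 65 mm behind the grasp point.
Start: joints at [-1.363, 0.116, 1.442, -0, 1.584, -0.038], TCP at [0.164, -0.655, 0.303] pointing down, gripper open.
Joint ranges: [-2.83, 2.83], [-0.83, 2.19], [0.07, 2.5], [-1.14, 4.28], [0.01, 3], [-2.97, 2.97]. Speed limits (rad/s): [1.89, 1.89, 2.22, 3.14, 3.14, 3.14].

## Interface

Orientations are given as a rotation vector (axis times angle).
In Python, from bench import manip gives the robot as it stands.
- The arm moves only by the tool apply_moves, never from a script. Its argument "plan" is a list of rows, each an object of numbers: "tx", "ty", "tz": the shift along the tool's x, y, z in mm; "turn": the turn about the tool's z in degrees. A call has exactly 8 rows; each row is the pose to reach, as a shift and turn from the pose commanded when the call began, along the tool's axes at that moment; what a row does not reach only later rows make up. A row lasts 1/12 s, in which the tool goes at most 41.7 mm and 7.16 degrees, less where a joint would pass 70% of its speed; a pose out of reach is approached as far as the arm can. A call with a gripper value outside its range is refused whole. "fingers" is the gripper command: -1 is fully open, 1 is shut, values between are in proportion, set as the call begins (left out, the last holds). The fingers move at their own pace and stop on an object; the grip force is fixed at half the most. Time passes only in rows, so rows that repeat a pose let the fingers close, or fill a call up. It gives the time, the measured TCP pose, the force and the opening at its end, in the units of the state.
- manip.get_state(): the state, without advancing time (a new reading comes with each control period).
- manip.capture(name): name is "scene" or "side" or "wrist"; returns a dict with "frame" (480x640x3 uint8, red, green, blue), "camera_matrix" (3x3 intrinsics, pixels), "xyz" and "rotation" of the camera in the world. Camera axes: x right, y down, z forward; pixel columns grow to the right and rows downward; lengths in m; the calibration is good to about 2 mm. A picture is of the moment at which its call begins. There is no depth.
- manip.finish_job(): hands the job in, once; it reports no verdict.
The state is a dict: "time_s": time; "q": joint angles; "joint_velocities": joint speeds; "effort": joint torques, N m; "tcp_pos": TCP position; "eef_rot": TCP orientation; "ft_force": force on the tool from outside, world axes, zero at the start; "ft_torque": the same for the moment, N m; "finger_gap": opening from 0.0 (shut) to 1.0 (fully open).
Only numpy, scipy, OpenCV 4.12 (cv2) and the standard library are available. Lean on these libraries where they do the work, as an engineer would, in place of code of your own. Each camera call takes 0.05 s, during which the arm holds its last target.

## Task

Put the eye examination kit away, each piece into the grey holder that matches it: stand the large gel bottle and the small drop bottle upright in the round dishes of their sizes, and lay the strip carton and the penlight flat, as they lie now, in the trays of their outlines. Every piece must rest on the floor of its holder, inside the walls, and be let go; leave the stamp and the round tin where they are.

Things in the scene. Friction and masses are not known exactly. Their poses are not given: they have to be found in the camera images.
- gel_bottle: larger white bottle with a white cap, standing: round body 44 mm across up to 56 mm high, then the narrower cap, 85 mm high in all; 60 to 105 g. Origin: centre of its underside, z up along the bottle
- drop_bottle: small white dropper bottle with a narrow pointed cap, standing: round body 27 mm across up to 45 mm high, then the cap 16 mm across, 68 mm high in all; 16 to 28 g. Origin: centre of its underside, z up along the bottle
- strip_box: small orange carton of test strips, lying flat: 30 mm (own x) by 66 mm (own y) by 22 mm high. Origin: centre of its underside
- penlight: slim white ribbed pocket examination light, lying: 14 mm wide (own x), 120 mm long (own y), 15 mm high; it does not roll. Origin: under the middle of its length, on the underside
- gel_holder: grey holder, fixed to the desk: the larger round dish, hollow 58 mm across inside, wall 4 mm thick with its rim 14 mm above the desk and a thin foot flange 74 mm across; its floor is lined with black rubber and lies 4 mm above the desk. Origin: centre of its underside, z up
- drop_holder: grey holder, fixed to the desk: the smaller round dish, hollow 41 mm across inside, wall 4 mm thick with its rim 12 mm above the desk and a thin foot flange 57 mm across; its floor is lined with black rubber and lies 4 mm above the desk. Origin: centre of its underside, z up
- strip_holder: grey holder, fixed to the desk: the short, wide oblong tray, inside 44 mm (own x) by 80 mm (own y), walls 4 mm thick and 10 mm above the desk; each long side is open over its middle 52 mm to make room for fingers; its floor is lined with black rubber and lies 4 mm above the desk. Origin: centre of its underside
- pen_holder: grey holder, fixed to the desk: the long, narrow oblong tray, inside 28 mm (own x) by 134 mm (own y), walls 4 mm thick and 10 mm above the desk; each long side is open over its middle 62 mm to make room for fingers; its floor is lined with black rubber and lies 4 mm above the desk. Origin: centre of its underside
- stamp: bystander: office stamp with a brown handle on a black foot 22 by 45 mm, 58 mm high, standing behind the holders. Origin: centre of its underside
- tin: bystander: round flat tin, 40 mm across, 18 mm high, standing on the near left of the desk. Origin: centre of its underside

How it is judged:
By the outcome, as a careful person would: the job done as asked, in the order asked, and still so for the second after the job is handed in, with the robot touching nothing.
It also fails if it takes over 115 s, if anything falls off the work surface, if the arm or the gripper's body presses on something with over 40 N, if the wrist force passes 120 N, or if a joint passes its speed limit or range.

## Working session

There is one attempt and no reset: what is moved stays moved. The work goes in short steps, Python scripts to look and compute and a tool call to move; the robot and the scene stay as the last step left them, time stands still between calls to the robot, and variables do not carry over. Pictures are saved under pics/ and viewed, and the job is handed in when it is done.

Besides the shell and the picture viewer there is one more tool, called after ">>>" as name([rows], argument=value, ...), one row to a line, values as JSON. apply_moves: Moves the arm, as the interface text tells. Its arguments: {"type":"object","properties":{"plan":{"type":"array","items":{"type":"object","properties":{"tx":{"type":"number"},"ty":{"type":"number"},"tz":{"type":"number"},"turn":{"type":"number"}}}},"fingers":{"type":"number"}},"required":["plan"]}

```bash
ls; mkdir -p pics
python3 - <<'E'
from bench import manip
import cv2
print(manip.tcp_to_grasp, manip.get_state())
for n in ("scene","side","wrist"):
    c=manip.capture(n); cv2.imwrite(f"pics/{n}0.png",c["frame"][:,:,::-1]); print(n,c["camera_matrix"],c["xyz"],c["rotation"])
E
```

```text
pics
0.0653 {'time_s': 0.0, 'q': array([-1.36276965e+00,  1.16479086e-01,  1.44226102e+00,  1.58354134e-06,
        1.58398557e+00, -3.78141082e-02]), 'joint_velocities': array([-0.00108016,  0.00112571, -0.00057263, -0.00108031, -0.001344  ,
       -0.00056007]), 'effort': array([-1.88662190e-03, -7.21250296e+01, -6.22609591e+01,  7.79272453e-02,
        2.38468254e-02, -9.29829389e-05]), 'tcp_pos': array([ 0.16423685, -0.65460674,  0.30201241]), 'eef_rot': array([-3.11676815e+00, -3.85055683e-01,  1.48752748e-04]), 'ft_force': array([ 0.1913978 , -0.38531645, -0.5368343 ]), 'ft_torque': array([-0.01309349, -0.0214623 ,  0.00862765]), 'finger_gap': 0.9998748990947252}
scene [[621.35115617   0.         314.49725907]
 [  0.         621.35115617 230.00278273]
 [  0.           0.           1.        ]] [0.0924659  0.70057684 0.90196934] [-0.85703374  2.57930033 -1.01561863]
side [[520.76979281   0.         318.92226006]
 [  0.         520.76979281 242.13788976]
 [  0.           0.           1.        ]] [0.59368273 1.13568889 0.81705159] [ 0.01735658  2.80637145 -1.40734191]
wrist [[426.73733295   0.         315.69199229]
 [  0.         426.73733295 239.82915836]
 [  0.           0.           1.        ]] [ 0.2314682  -0.63740942  0.38373755] [ 2.30933163 -1.80469057 -0.23470738]
```

View pics/scene0.png

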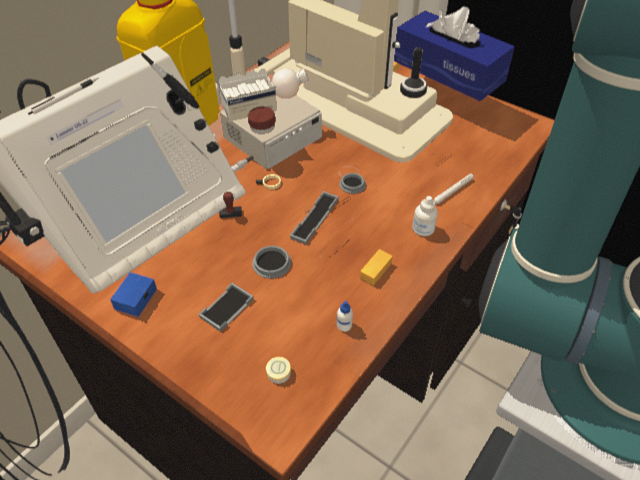

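View pics/side0.png

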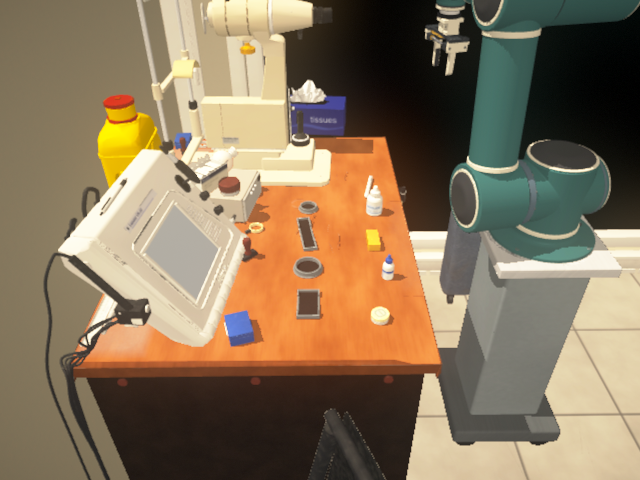

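View pics/wrist0.png

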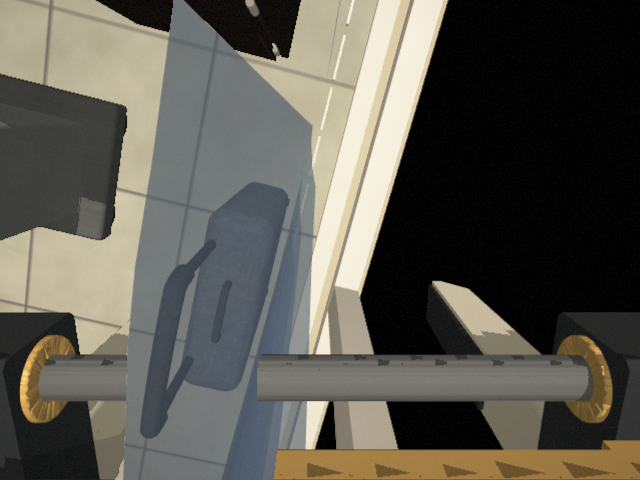

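The scene view shows the gel bottle near (425,217), the drop bottle near (344,317), the carton near (376,267) and the penlight near (455,190). The holders are the gel dish (271,262), drop dish (352,183), strip tray (227,307) and pen tray (315,217). Bystanders are the tin (279,369) and the stamp (231,207). Next I'll segment these and cast rays.

```bash
cat > h.py <<'E'
import numpy as np, cv2
from bench import manip
from scipy.spatial.transform import Rotation as R
def ray(c,uv,z):
    K=c["camera_matrix"]; Rm=R.from_rotvec(c["rotation"]).as_matrix() if np.shape(c["rotation"])==(3,) else np.array(c["rotation"])
    uv=np.atleast_2d(np.array(uv,float)); d=np.c_[(uv-[K[0,2],K[1,2]])/[K[0,0],K[1,1]],np.ones(len(uv))]@Rm.T
    o=np.array(c["xyz"]); s=(z-o[2])/d[:,2]
    return o+d*s[:,None]
def proj(c,P):
    Rm=R.from_rotvec(c["rotation"]).as_matrix(); p=(np.atleast_2d(P)-c["xyz"])@Rm
    K=c["camera_matrix"]; return p[:,:2]/p[:,2:]*[K[0,0],K[1,1]]+[K[0,2],K[1,2]]
def blobs(mask,roi,amin=30):
    x0,y0,x1,y1=roi; m=np.zeros_like(mask); m[y0:y1,x0:x1]=mask[y0:y1,x0:x1]
    cs,_=cv2.findContours(m,cv2.RETR_EXTERNAL,cv2.CHAIN_APPROX_NONE)
    return sorted([k for k in cs if cv2.contourArea(k)>amin],key=cv2.contourArea,reverse=True)
def rectw(c,cnt,z):
    P=ray(c,cnt.reshape(-1,2),z)[:,:2]*1000
    (cx,cy),(w,h),a=cv2.minAreaRect(P.astype(np.float32))
    if w>h: w,h,a=h,w,a+90   # long side along a+90
    return f"c=({cx:.1f},{cy:.1f}) short {w:.1f} long {h:.1f} long-dir deg {(a+90+90)%180-90:.1f}"
E
python3 - <<'E'
from h import *
for n,rois in (("scene",dict(gelh=(245,235,300,290),droph=(330,165,375,200),striph=(190,275,265,335),penh=(280,185,350,250),gel=(405,190,445,240),drop=(330,295,360,340),box=(355,245,400,290),pen=(430,165,480,210),tin=(260,350,300,390),stamp=(215,185,248,222))),
 ("side",dict(gelh=(285,250,330,285),droph=(295,195,322,220),striph=(290,285,328,322),penh=(293,213,322,255),gel=(360,185,388,220),drop=(378,250,400,285),box=(362,225,385,255),pen=(360,172,374,200),tin=(365,300,395,330)))):
    c=manip.capture(n); f=c["frame"]; hsv=cv2.cvtColor(f,cv2.COLOR_RGB2HSV)
    s,v=hsv[...,1],hsv[...,2]
    grey=((s<110)).astype(np.uint8)*255
    dark=((v<70)).astype(np.uint8)*255
    yel=((hsv[...,0]>14)&(hsv[...,0]<35)&(s>140)&(v>120)).astype(np.uint8)*255
    for k,r in rois.items():
        m=yel if k=="box" else (grey|dark if k.endswith("h") else grey)
        z={"gelh":.0,"droph":.0,"striph":.01,"penh":.01,"box":.022,"pen":.012,"tin":.018}.get(k,0)
        b=blobs(m,r)
        for q in b[:2]: print(n,k,cv2.boundingRect(q),rectw(c,q,z))
        if k.endswith("h"):
            b=blobs(dark,r)
            if b: print("   dark",rectw(c,b[0],.004 if k in("striph","penh") else .004))
    x=cv2.resize(f[160:400,180:500] if n=="scene" else f[160:340,220:460],(800,600),interpolation=cv2.INTER_CUBIC)
    cv2.imwrite(f"pics/{n}_z.png",x[:,:,::-1])
E
```

```text
scene gelh (252, 246, 39, 33) c=(622.4,144.2) short 72.5 long 79.5 long-dir deg -53.5
scene gelh (290, 235, 10, 7) c=(624.3,69.9) short 16.0 long 18.2 long-dir deg 36.5
   dark c=(623.4,144.1) short 48.6 long 48.7 long-dir deg 75.2
scene droph (339, 173, 27, 21) c=(624.2,-129.1) short 55.8 long 63.1 long-dir deg -53.6
   dark c=(625.2,-130.2) short 25.3 long 34.2 long-dir deg 36.5
scene striph (199, 282, 54, 50) c=(614.8,276.3) short 56.6 long 91.4 long-dir deg 89.7
   dark c=(619.1,272.9) short 41.5 long 76.1 long-dir deg -89.5
scene penh (290, 191, 48, 54) c=(622.4,6.5) short 39.8 long 148.8 long-dir deg -81.3
scene penh (340, 185, 10, 8) c=(621.1,-96.3) short 19.0 long 21.5 long-dir deg -54.7
   dark c=(626.7,0.6) short 26.7 long 127.5 long-dir deg -81.2
scene gel (412, 191, 33, 46) c=(452.5,-150.0) short 49.4 long 141.0 long-dir deg -72.9
scene drop (337, 300, 16, 32) c=(439.5,162.2) short 26.6 long 66.4 long-dir deg -54.5
scene box (360, 249, 33, 37) c=(447.5,51.5) short 38.1 long 81.1 long-dir deg -88.7
scene pen (430, 173, 44, 37) c=(443.7,-221.9) short 31.7 long 148.4 long-di
[... 242 characters left out ...]
 77.6 long-dir deg 89.0
side droph (299, 201, 19, 13) c=(619.5,-129.6) short 52.1 long 63.9 long-dir deg 89.7
side striph (296, 289, 24, 30) c=(616.7,282.0) short 50.8 long 94.1 long-dir deg 89.5
side penh (297, 217, 21, 34) c=(623.0,13.2) short 38.0 long 151.5 long-dir deg -81.4
side gel (364, 185, 19, 31) c=(427.4,-166.8) short 52.4 long 165.8 long-dir deg 89.3
side drop (382, 254, 12, 26) c=(421.2,143.2) short 27.0 long 98.8 long-dir deg 83.0
side box (365, 229, 16, 22) c=(451.9,60.3) short 36.0 long 91.4 long-dir deg -89.8
side pen (364, 175, 10, 25) c=(437.4,-220.1) short 26.5 long 141.8 long-dir deg 84.7
side tin (371, 307, 19, 18) c=(460.1,331.4) short 38.9 long 52.5 long-dir deg 84.9
```

View pics/scene_z.png

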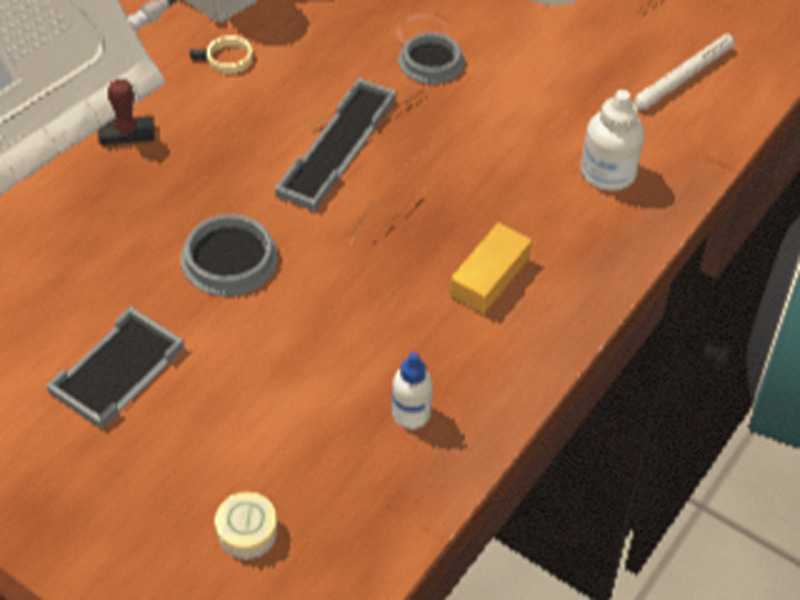

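Run:
```python
from h import *
c=manip.capture("scene"); d=manip.capture("side")
for nm,a,za,b,zb in (("gel base",(424,227),0,(374,211),0),("gel top",(429,198.5),.085,(376,187),.085),("drop base",(345,325),0,(388,275),0),("drop top",(345,302),.068,(389,256),.068),("stamp",(231,214),0,(247,255),0),("monitor corner",(243,190),.0,(240,230),0)):
    print(nm,ray(c,a,za)[0].round(4),ray(d,b,zb)[0].round(4))
w=manip.capture("wrist"); s=manip.get_state()
T=R.from_rotvec(s["eef_rot"]).as_matrix(); print(T.T@(np.array(w["xyz"])-s["tcp_pos"])); print((T.T@R.from_rotvec(w["rotation"]).as_matrix()).round(3))
```

```text
gel base [ 0.435  -0.1073  0.    ] [ 0.4313 -0.1045  0.    ]
gel top [ 0.4325 -0.1013  0.085 ] [ 0.4315 -0.0944  0.085 ]
drop base [0.427  0.1786 0.    ] [0.4238 0.1766 0.    ]
drop top [0.428  0.1805 0.068 ] [0.4278 0.1887 0.068 ]
stamp [0.7695 0.0949 0.    ] [0.7728 0.0923 0.    ]
monitor corner [0.7972 0.0266 0.    ] [ 0.803 -0.018 -0.   ]
[ 0.06942029 -0.00041104 -0.08157217]
[[-0.002 -0.967 -0.254]
 [ 1.    -0.002 -0.001]
 [ 0.    -0.254  0.967]]
```

>>> apply_moves([
  {"tx": 24,"ty": -29,"turn": -5},
  {"tx": 49,"ty": -58,"turn": -10},
  {"tx": 74,"ty": -88,"turn": -15},
  {"tx": 98,"ty": -117,"turn": -20},
  {"tx": 123,"ty": -146,"turn": -25},
  {"tx": 148,"ty": -175,"turn": -30},
  {"tx": 172,"ty": -205,"turn": -35},
  {"tx": 197,"ty": -234,"turn": -40},
], fingers=-1)

```text
$.plan[0]: bad value
```

```bash
cat >> h.py <<'E'
def go(x,y,z,yaw):
    """print remaining move in tool axes (mm, deg), yaw of tool x in world deg, z=TCP"""
    s=manip.get_state(); T=R.from_rotvec(s["eef_rot"]).as_matrix()
    d=T.T@(np.array([x,y,z])-s["tcp_pos"])*1000
    yn=np.degrees(np.arctan2(T[1,0],T[0,0]))
    print("t",round(s["time_s"],2),"tcp",(s["tcp_pos"]*1000).round(1),"yaw",yn.round(2),"tiltz",T[:,2].round(3),"gap",round(s["finger_gap"],3),"F",np.round(s["ft_force"],1))
    print("move",d.round(1),"turn",round(-((yaw-yn+180)%360-180),2))
E
python3 - <<'E'
from h import *
go(.432,-.105,.30,90)
E
```

```text
t 0.4 tcp [ 164.2 -654.7  302.7] yaw 14.08 tiltz [-0.  0. -1.] gap 0.999 F [-0.1 -0.1  0.2]
move [ 393.5 -468.     2.7] turn -75.92
```

>>> apply_moves([
  {"tx": 24,"ty": -29,"tz": 0,"turn": -5},
  {"tx": 49,"ty": -58,"tz": 0,"turn": -10},
  {"tx": 74,"ty": -88,"tz": 0,"turn": -15},
  {"tx": 98,"ty": -117,"tz": 0,"turn": -20},
  {"tx": 123,"ty": -146,"tz": 0,"turn": -25},
  {"tx": 148,"ty": -175,"tz": 0,"turn": -30},
  {"tx": 172,"ty": -205,"tz": 0,"turn": -35},
  {"tx": 197,"ty": -234,"tz": 0,"turn": -40},
], fingers=-1)

```text
time_s: 1.07
tcp_pos: [0.2986, -0.3781, 0.3028]
eef_rot: [2.795, 1.434, 0.0]
ft_force: [1.2, 0.6, -0.8]
finger_gap: 0.997
```

Run:
```python
from h import *
go(.432,-.145,.30,90)
```

```text
t 1.07 tcp [ 298.6 -378.1  302.8] yaw 54.31 tiltz [ 0. -0. -1.] gap 0.997 F [ 1.2  0.6 -0.8]
move [267.1 -27.6   2.8] turn -35.69
```

>>> apply_moves([
  {"tx": 33,"ty": -3,"tz": 0,"turn": -5},
  {"tx": 66,"ty": -7,"tz": 0,"turn": -10},
  {"tx": 100,"ty": -10,"tz": 0,"turn": -15},
  {"tx": 133,"ty": -14,"tz": 0,"turn": -20},
  {"tx": 167,"ty": -17,"tz": 0,"turn": -25},
  {"tx": 200,"ty": -21,"tz": 0,"turn": -30},
  {"tx": 234,"ty": -24,"tz": 0,"turn": -35},
  {"tx": 267,"ty": -28,"tz": 0,"turn": -36},
])

```text
time_s: 1.73
tcp_pos: [0.4328, -0.1455, 0.303]
eef_rot: [2.213, 2.229, 0.001]
ft_force: [0.3, -0.9, 0.4]
finger_gap: 0.999
```

Run:
```python
from h import *
go(.432,-.145,.30,90)
c=manip.capture("wrist"); cv2.imwrite("pics/w1.png",c["frame"][:,:,::-1]); go(.432,-.145,.30,90)
```

```text
t 1.73 tcp [ 432.8 -145.5  303. ] yaw 90.4 tiltz [ 0.001 -0.    -1.   ] gap 0.999 F [ 0.3 -0.9  0.4]
move [ 0.5 -0.8  3. ] turn 0.4
t 1.78 tcp [ 434.6 -141.9  302.9] yaw 90.41 tiltz [ 0.001  0.002 -1.   ] gap 1.001 F [0.8 0.3 1.5]
move [-3.1 -2.7  2.9] turn 0.41
```

View pics/w1.png

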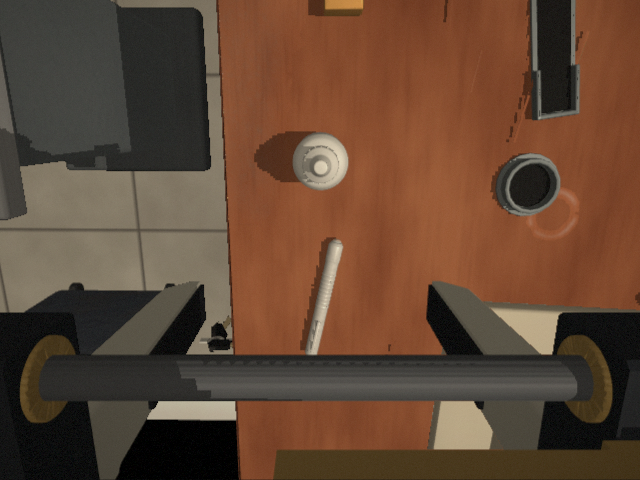

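The wrist view shows the gel bottle at (320,162), its cap at (320,167), the penlight running from (335,243) to beneath the gripper at (312,355), and the drop dish at (528,185). I'll measure these now that the arm has settled.

Run:
```python
from h import *
for i in range(2): c=manip.capture("wrist")
go(.432,-.105,.105,90)
f=c["frame"]; hsv=cv2.cvtColor(f,cv2.COLOR_RGB2HSV); s,v=hsv[...,1],hsv[...,2]
w=((s<90)&(v>100)).astype(np.uint8)*255
b=blobs(w,(250,110,390,220)); print(cv2.boundingRect(b[0]),cv2.minEnclosingCircle(b[0]))
for z in (.03,.045,.056): 
    P=ray(c,b[0].reshape(-1,2),z)[:,:2].astype(np.float32); print(z,cv2.minEnclosingCircle(P))
tip=ray(c,(320,167),.085); print("tip",tip)
b=blobs(w,(290,225,360,352)); print("pen",rectw(c,b[0],.010))
g=((v<90)).astype(np.uint8)*255
b=blobs(g,(500,160,555,210)); print("drop floor",cv2.boundingRect(b[0]),rectw(c,b[0],.004))
m=((s<110)).astype(np.uint8)*255
for q in blobs(m,(480,140,575,225))[:2]: print("drop holder",cv2.boundingRect(q),rectw(c,q,.006))
```

```text
t 1.88 tcp [ 433.  -145.5  302.8] yaw 90.29 tiltz [ 0.  0. -1.] gap 1.001 F [ 0.4 -0.5 -0.5]
move [ 40.5  -0.8 197.8] turn 0.29
(292, 135, 55, 57) ((319.0, 163.00942993164062), 28.644962310791016)
0.03 ((0.43537408113479614, -0.10168918967247009), 0.023331018164753914)
0.045 ((0.4352312386035919, -0.10049045085906982), 0.02234812080860138)
0.056 ((0.4351264536380768, -0.09961138665676117), 0.02162734605371952)
tip [[ 0.43555456 -0.09967292  0.085     ]]
pen c=(440.2,-228.9) short 12.2 long 113.8 long-dir deg 78.3
drop floor (508, 165, 47, 45) c=(625.6,-123.9) short 39.4 long 41.7 long-dir deg 0.3
drop holder (494, 155, 66, 63) c=(619.7,-123.0) short 56.1 long 56.2 long-dir deg 28.8
```

>>> apply_moves([
  {"tx": 23,"ty": 1,"tz": 15,"turn": 0},
  {"tx": 45,"ty": 2,"tz": 40,"turn": 0},
  {"tx": 45,"ty": 2,"tz": 80,"turn": 0},
  {"tx": 45,"ty": 2,"tz": 118,"turn": 0},
  {"tx": 45,"ty": 2,"tz": 155,"turn": 0},
  {"tx": 45,"ty": 2,"tz": 182,"turn": 0},
  {"tx": 45,"ty": 2,"tz": 196,"turn": 0},
  {"tx": 45,"ty": 2,"tz": 198,"turn": 0},
])

```text
time_s: 2.55
tcp_pos: [0.4327, -0.1028, 0.1018]
eef_rot: [-2.219, -2.219, 0.004]
ft_force: [0.3, 0.2, -0.6]
finger_gap: 0.999
```

>>> apply_moves([
  {"tx": 0,"ty": 0,"tz": 0,"turn": 0},
  {"tx": 0,"ty": 0,"tz": 0,"turn": 0},
  {"tx": 0,"ty": 0,"tz": 0,"turn": 0},
  {"tx": 0,"ty": 0,"tz": 0,"turn": 0},
  {"tx": 0,"ty": 0,"tz": 0,"turn": 0},
  {"tx": 0,"ty": 0,"tz": 0,"turn": 0},
  {"tx": 0,"ty": 0,"tz": 0,"turn": 0},
  {"tx": 0,"ty": 0,"tz": 0,"turn": 0},
], fingers=1)

```text
time_s: 3.22
tcp_pos: [0.4344, -0.1021, 0.1049]
eef_rot: [2.219, 2.223, 0.0]
ft_force: [0.1, -0.8, 0.4]
finger_gap: 0.479
```

Run:
```python
from h import *
go(.435,-.1005,.105,90)
c=manip.capture("side"); cv2.imwrite("pics/s2.png",cv2.resize(c["frame"][100:280,280:520],(800,600))[:,:,::-1])
c=manip.capture("wrist"); cv2.imwrite("pics/w2.png",c["frame"][:,:,::-1])
go(.435,-.1005,.105,90)
```

```text
t 3.22 tcp [ 434.4 -102.1  104.9] yaw 90.09 tiltz [ 0. -0. -1.] gap 0.479 F [ 0.1 -0.8  0.4]
move [ 1.6  0.7 -0.1] turn 0.09
t 3.32 tcp [ 434.3 -102.1  104.9] yaw 90.09 tiltz [ 0. -0. -1.] gap 0.46 F [-0.6  0.1  2.2]
move [ 1.6  0.7 -0.1] turn 0.09
```

View pics/w2.png

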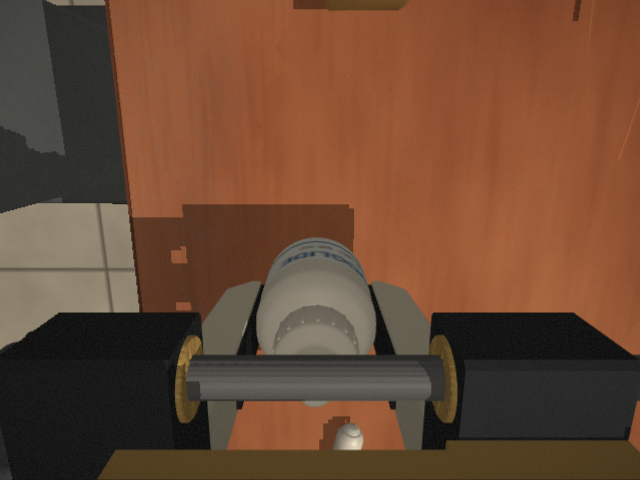

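View pics/s2.png

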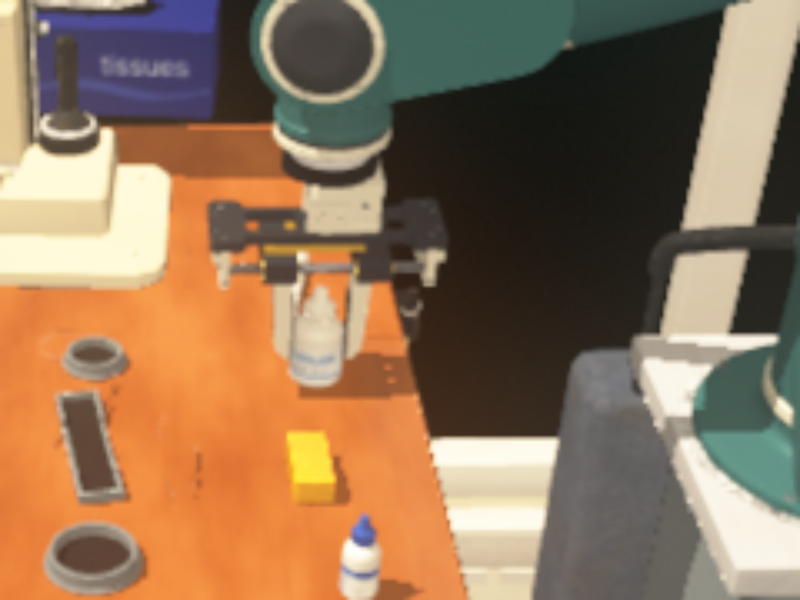

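The bottle is between the pads at a gap of 0.46, about 43 mm. I'll lift it and carry it towards the gel dish.

>>> apply_moves([
  {"tx": 0,"ty": 0,"tz": -15,"turn": 0},
  {"tx": 0,"ty": 0,"tz": -45,"turn": 0},
  {"tx": 15,"ty": 12,"tz": -75,"turn": 0},
  {"tx": 40,"ty": 33,"tz": -100,"turn": 0},
  {"tx": 65,"ty": 53,"tz": -120,"turn": 0},
  {"tx": 90,"ty": 74,"tz": -135,"turn": 0},
  {"tx": 115,"ty": 94,"tz": -145,"turn": 0},
  {"tx": 140,"ty": 115,"tz": -145,"turn": 0},
])

```text
time_s: 3.98
tcp_pos: [0.5503, 0.0396, 0.2522]
eef_rot: [2.218, 2.222, 0.003]
ft_force: [0.1, -0.6, -1.0]
finger_gap: 0.459
```

>>> apply_moves([
  {"tx": 25,"ty": 20,"tz": 0,"turn": 0},
  {"tx": 45,"ty": 37,"tz": 0,"turn": 0},
  {"tx": 58,"ty": 48,"tz": 0,"turn": 0},
  {"tx": 62,"ty": 51,"tz": 0,"turn": 0},
  {"tx": 62,"ty": 51,"tz": 0,"turn": 0},
  {"tx": 62,"ty": 51,"tz": 0,"turn": 0},
  {"tx": 62,"ty": 51,"tz": 0,"turn": 0},
  {"tx": 62,"ty": 51,"tz": 0,"turn": 0},
])

```text
time_s: 4.65
tcp_pos: [0.5995, 0.0993, 0.25]
eef_rot: [2.221, 2.222, 0.0]
ft_force: [0.1, -0.5, -0.6]
finger_gap: 0.46
```

Run:
```python
from h import *
c=manip.capture("wrist"); cv2.imwrite("pics/w3.png",c["frame"][:,:,::-1])
go(.6195,.1475,.111,90)
```

```text
t 4.7 tcp [599.6  99.3 250.1] yaw 90.04 tiltz [ 0. -0. -1.] gap 0.462 F [-0.6 -0.2 -0.8]
move [ 48.1  19.9 139.1] turn 0.04
```

View pics/w3.png

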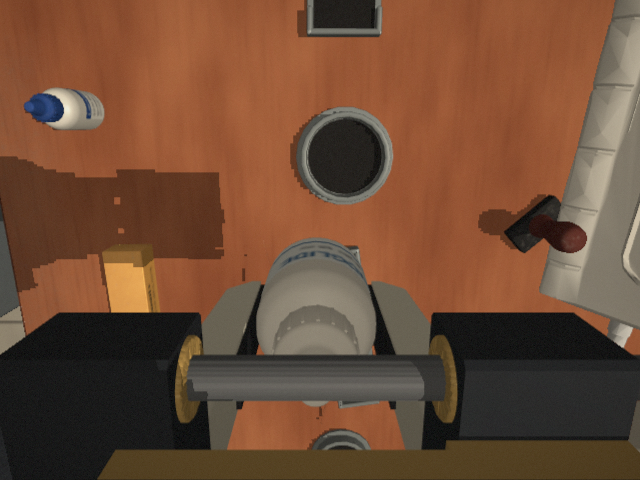

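The bottle is held upright. The gel dish is centred near (344,155), the drop bottle near (65,108), and the stamp is clear at (545,225).

Run:
```python
from h import *
c=manip.capture("wrist"); f=c["frame"]; hsv=cv2.cvtColor(f,cv2.COLOR_RGB2HSV); s,v=hsv[...,1],hsv[...,2]
def ell(m,roi,z,n):
    for q in blobs(m,roi)[:1]:
        P=ray(c,q.reshape(-1,2),z)[:,:2]*1000; print(n,z,cv2.boundingRect(q),[np.round(t,1) for t in cv2.minEnclosingCircle(P.astype(np.float32))],rectw(c,q,z))
g=(s<120).astype(np.uint8)*255; d=(v<70).astype(np.uint8)*255
ell(g,(280,90,410,215),.003,"foot"); ell(d,(300,100,390,210),.004,"floor"); ell(d,(300,100,390,210),.010,"floor")
ell(g,(50,80,112,140),.01,"dropb")
```

```text
foot 0.003 (296, 107, 97, 98) [array([620.4, 148.4]), np.float64(37.0)] c=(620.3,148.4) short 72.3 long 72.9 long-dir deg -0.1
floor 0.004 (308, 117, 77, 80) [array([621.4, 148. ]), np.float64(29.5)] c=(622.2,148.2) short 57.1 long 57.9 long-dir deg -45.9
floor 0.01 (308, 117, 77, 80) [array([621. , 148.4]), np.float64(29.0)] c=(621.8,148.6) short 56.1 long 56.8 long-dir deg -45.9
dropb 0.01 (50, 88, 55, 42) [array([424.4, 181.7]), np.float64(21.6)] c=(425.7,183.3) short 28.3 long 40.6 long-dir deg -0.1
```

>>> apply_moves([
  {"tx": 20,"ty": 9,"tz": 0,"turn": 0},
  {"tx": 40,"ty": 18,"tz": 20,"turn": 0},
  {"tx": 48,"ty": 21,"tz": 50,"turn": 0},
  {"tx": 48,"ty": 21,"tz": 80,"turn": 0},
  {"tx": 48,"ty": 21,"tz": 106,"turn": 0},
  {"tx": 48,"ty": 21,"tz": 122,"turn": 0},
  {"tx": 48,"ty": 21,"tz": 128,"turn": 0},
  {"tx": 48,"ty": 21,"tz": 130,"turn": 0},
])

```text
time_s: 5.42
tcp_pos: [0.6205, 0.1477, 0.1189]
eef_rot: [-2.22, -2.222, 0.002]
ft_force: [0.6, 0.3, -0.5]
finger_gap: 0.461
```

>>> apply_moves([
  {"tx": 0,"ty": 0,"tz": 2,"turn": 0},
  {"tx": 0,"ty": 0,"tz": 4,"turn": 0},
  {"tx": 0,"ty": 0,"tz": 6,"turn": 0},
  {"tx": 0,"ty": 0,"tz": 8,"turn": 0},
  {"tx": 0,"ty": 0,"tz": 9,"turn": 0},
  {"tx": 0,"ty": 0,"tz": 10,"turn": 0},
  {"tx": 0,"ty": 0,"tz": 10,"turn": 0},
  {"tx": 0,"ty": 0,"tz": 10,"turn": 0},
])

```text
time_s: 6.08
tcp_pos: [0.6209, 0.1481, 0.1098]
eef_rot: [2.22, 2.223, 0.0]
ft_force: [-0.2, -0.1, -0.3]
finger_gap: 0.459
```

Run:
```python
from h import *
c=manip.capture("wrist"); cv2.imwrite("pics/w4.png",c["frame"][:,:,::-1])
go(.6207,.147,.109,90)
```

```text
t 6.13 tcp [620.9 148.1 109.8] yaw 90.08 tiltz [ 0.  0. -1.] gap 0.459 F [ 0.6 -0.4 -0.6]
move [-1.1 -0.2  0.8] turn 0.08
```

View pics/w4.png

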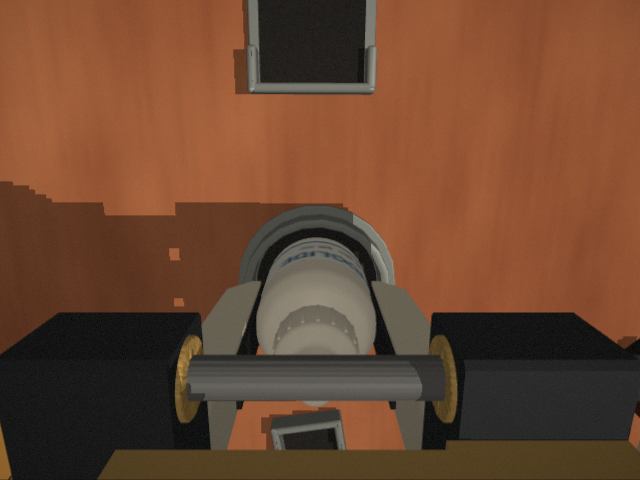

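The bottle sits inside the dish with clearance all round. I'll lower the last millimetre, release and rise.

>>> apply_moves([
  {"tx": 0,"ty": 0,"tz": 1,"turn": 0},
  {"tx": 0,"ty": 0,"tz": 1,"turn": 0},
  {"tx": 0,"ty": 0,"tz": 1,"turn": 0},
  {"tx": 0,"ty": 0,"tz": 1,"turn": 0},
  {"tx": 0,"ty": 0,"tz": 1,"turn": 0},
  {"tx": 0,"ty": 0,"tz": 1,"turn": 0},
  {"tx": 0,"ty": 0,"tz": 1,"turn": 0},
  {"tx": 0,"ty": 0,"tz": 1,"turn": 0},
])

```text
time_s: 6.8
tcp_pos: [0.621, 0.1481, 0.109]
eef_rot: [2.22, 2.223, 0.0]
ft_force: [-0.1, -0.2, 3.3]
finger_gap: 0.46
```

>>> apply_moves([
  {"tx": 0,"ty": 0,"tz": 0,"turn": 0},
  {"tx": 0,"ty": 0,"tz": 0,"turn": 0},
  {"tx": 0,"ty": 0,"tz": 0,"turn": 0},
  {"tx": 0,"ty": 0,"tz": 0,"turn": 0},
  {"tx": 0,"ty": 0,"tz": 0,"turn": 0},
  {"tx": 0,"ty": 0,"tz": 0,"turn": 0},
  {"tx": 0,"ty": 0,"tz": 0,"turn": 0},
  {"tx": 0,"ty": 0,"tz": 0,"turn": 0},
], fingers=-1)

```text
time_s: 7.47
tcp_pos: [0.6209, 0.1481, 0.1087]
eef_rot: [-2.22, -2.223, 0.0]
ft_force: [-0.4, -0.4, 0.8]
finger_gap: 0.973
```

>>> apply_moves([
  {"tx": 0,"ty": 0,"tz": -10,"turn": 0},
  {"tx": 0,"ty": 0,"tz": -30,"turn": 0},
  {"tx": 0,"ty": 0,"tz": -60,"turn": 0},
  {"tx": 0,"ty": 0,"tz": -95,"turn": 0},
  {"tx": 0,"ty": 0,"tz": -130,"turn": 0},
  {"tx": 0,"ty": -25,"tz": -150,"turn": 0},
  {"tx": 0,"ty": -60,"tz": -150,"turn": 0},
  {"tx": 0,"ty": -95,"tz": -150,"turn": 0},
])

```text
time_s: 8.13
tcp_pos: [0.5252, 0.1479, 0.2608]
eef_rot: [2.219, 2.222, 0.003]
ft_force: [-0.6, -0.1, -1.1]
finger_gap: 0.998
```

>>> apply_moves([
  {"tx": 0,"ty": -35,"tz": 0,"turn": 0},
  {"tx": 0,"ty": -70,"tz": 0,"turn": 0},
  {"tx": 0,"ty": -92,"tz": 0,"turn": 0},
  {"tx": 0,"ty": -100,"tz": 0,"turn": 0},
  {"tx": 0,"ty": -100,"tz": 0,"turn": 0},
  {"tx": 0,"ty": -100,"tz": 0,"turn": 0},
  {"tx": 0,"ty": -100,"tz": 0,"turn": 0},
  {"tx": 0,"ty": -100,"tz": 0,"turn": 0},
])

```text
time_s: 8.8
tcp_pos: [0.4268, 0.1478, 0.2586]
eef_rot: [-2.22, -2.222, 0.001]
ft_force: [0.8, 0.5, -0.2]
finger_gap: 1.005
```

Run:
```python
from h import *
c=manip.capture("wrist"); cv2.imwrite("pics/w5.png",c["frame"][:,:,::-1])
c=manip.capture("side"); cv2.imwrite("pics/s5.png",cv2.resize(c["frame"][160:340,240:480],(800,600))[:,:,::-1])
go(.4245,.182,.097,90)
```

```text
t 8.9 tcp [426.6 147.8 258.4] yaw 90.06 tiltz [-0.001 -0.    -1.   ] gap 1.0 F [ 0.5 -0.1  0.1]
move [ 34.2  -1.9 161.4] turn 0.06
```

View pics/w5.png

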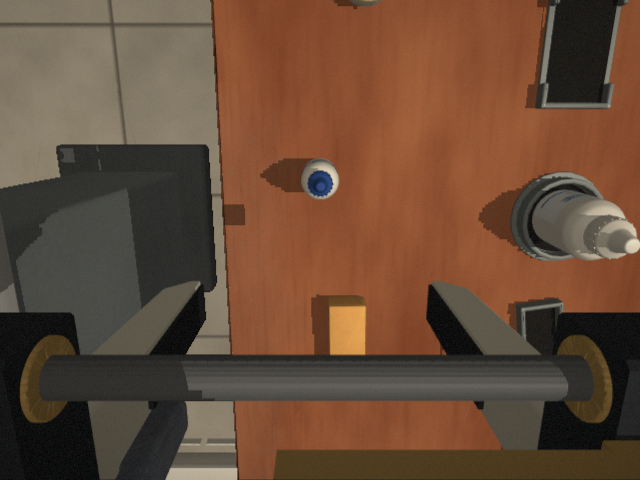

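View pics/s5.png

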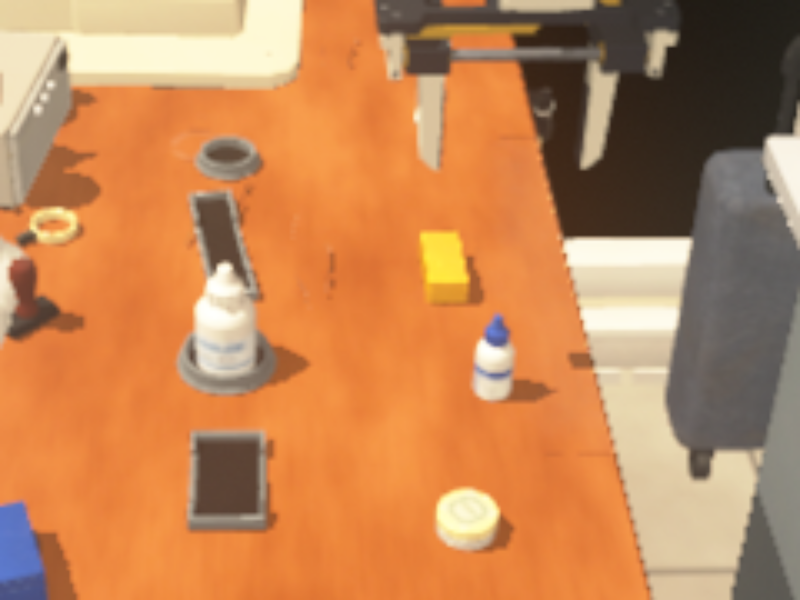

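The gel bottle stands upright in its dish. The drop bottle is near (320,180) in the wrist view, and the carton's end is near (347,330).

Run:
```python
from h import *
c=manip.capture("wrist"); f=c["frame"]; hsv=cv2.cvtColor(f,cv2.COLOR_RGB2HSV); h,s,v=cv2.split(hsv)
blue=((h>100)&(h<135)&(s>120)).astype(np.uint8)*255
w=(((s<90)&(v>90))|(blue>0)).astype(np.uint8)*255
b=blobs(w,(290,145,350,215))[0]; print(cv2.boundingRect(b))
for z in (.03,.045): print(z,cv2.minEnclosingCircle(ray(c,b.reshape(-1,2),z)[:,:2].astype(np.float32)))
b=blobs(blue,(290,145,350,215))[0]; m=cv2.moments(b); print("cap",ray(c,(m["m10"]/m["m00"],m["m01"]/m["m00"]),.055))
g=(s<120).astype(np.uint8)*255
go(.4245,.182,.097,90)
```

```text
(302, 158, 37, 42)
0.03 ((0.42885512113571167, 0.1824808120727539), 0.014926709234714508)
0.045 ((0.4286889433860779, 0.18422150611877441), 0.014209410175681114)
cap [[0.42844518 0.18250312 0.055     ]]
t 8.95 tcp [426.4 147.8 258.5] yaw 90.07 tiltz [-0.001 -0.    -1.   ] gap 1.002 F [ 0.3 -0.3  0.1]
move [ 34.3  -1.8 161.4] turn 0.07
```

>>> apply_moves([
  {"tx": 18,"ty": 1,"tz": 10,"turn": 0},
  {"tx": 35,"ty": 2,"tz": 30,"turn": 0},
  {"tx": 35,"ty": 2,"tz": 65,"turn": 0},
  {"tx": 35,"ty": 2,"tz": 98,"turn": 0},
  {"tx": 35,"ty": 2,"tz": 128,"turn": 0},
  {"tx": 35,"ty": 2,"tz": 148,"turn": 0},
  {"tx": 35,"ty": 2,"tz": 158,"turn": 0},
  {"tx": 35,"ty": 2,"tz": 160,"turn": 0},
])

```text
time_s: 9.62
tcp_pos: [0.4274, 0.1826, 0.097]
eef_rot: [-2.219, -2.222, 0.004]
ft_force: [-0.5, 0.4, 0.2]
finger_gap: 1.001
```

>>> apply_moves([
  {"tx": 0,"ty": 0,"tz": 0,"turn": 0},
  {"tx": 0,"ty": 0,"tz": 0,"turn": 0},
  {"tx": 0,"ty": 0,"tz": 0,"turn": 0},
  {"tx": 0,"ty": 0,"tz": 0,"turn": 0},
  {"tx": 0,"ty": 0,"tz": 0,"turn": 0},
  {"tx": 0,"ty": 0,"tz": 0,"turn": 0},
  {"tx": 0,"ty": 0,"tz": 0,"turn": 0},
  {"tx": 0,"ty": 0,"tz": 0,"turn": 0},
], fingers=1)

```text
time_s: 10.28
tcp_pos: [0.4279, 0.1828, 0.0989]
eef_rot: [2.22, 2.223, 0.0]
ft_force: [1.0, -0.1, 0.8]
finger_gap: 0.477
```

>>> apply_moves([
  {"tx": 0,"ty": 0,"tz": 0,"turn": 0},
  {"tx": 0,"ty": 0,"tz": 0,"turn": 0},
  {"tx": 0,"ty": 0,"tz": 0,"turn": 0},
  {"tx": 0,"ty": 0,"tz": 0,"turn": 0},
  {"tx": 0,"ty": 0,"tz": 0,"turn": 0},
  {"tx": 0,"ty": 0,"tz": 0,"turn": 0},
  {"tx": 0,"ty": 0,"tz": 0,"turn": 0},
  {"tx": 0,"ty": 0,"tz": 0,"turn": 0},
])

```text
time_s: 10.95
tcp_pos: [0.4279, 0.1828, 0.0988]
eef_rot: [2.22, 2.223, 0.0]
ft_force: [-0.3, 0.3, 0.4]
finger_gap: 0.283
```

Run:
```python
from h import *
c=manip.capture("wrist"); cv2.imwrite("pics/w6.png",c["frame"][:,:,::-1])
go(.620,-.165,.20,90)
```

```text
t 11.0 tcp [427.9 182.8  98.7] yaw 90.08 tiltz [ 0.  0. -1.] gap 0.286 F [ 0.5 -0.5  0.1]
move [-348.1  191.6 -101.2] turn 0.08
```

View pics/w6.png

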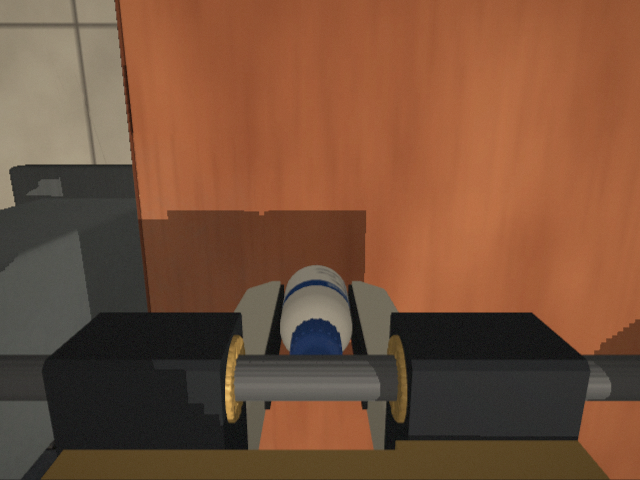

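The drop bottle is gripped at a gap of 0.286, about 26.6 mm. Before carrying it over I'll check how close the slit lamp and console stand to the drop dish.

Run:
```python
from h import *
c=manip.capture("scene")
for n,uv,z in (("console bottom front",(272,170),0),("console right bottom",(322,138),0),("lamp base corner",(402,160),0),("lamp base right",(452,118),0),("joystick base",(412,95),.05),("lamp arm lower",(380,108),.02)): print(n,ray(c,uv,z)[0].round(3))
d=manip.capture("side")
for n,uv,z in (("console front",(235,219),0),("console right bottom",(260,190),0),("lamp base near",(328,183),0),("joystick",(300,143),.05)): print(n,ray(d,uv,z)[0].round(3))
cv2.imwrite("pics/sc7.png",cv2.resize(c["frame"][0:240,200:520],(800,600))[:,:,::-1])
```

```text
console bottom front [ 0.788 -0.059  0.   ]
console right bottom [ 0.767 -0.214  0.   ]
lamp base corner [ 0.577 -0.257  0.   ]
lamp base right [ 0.562 -0.459 -0.   ]
joystick base [ 0.654 -0.418  0.05 ]
lamp arm lower [ 0.708 -0.367  0.02 ]
console front [ 0.823 -0.071  0.   ]
console right bottom [ 0.766 -0.227  0.   ]
lamp base near [ 0.559 -0.264  0.   ]
joystick [ 0.647 -0.441  0.05 ]
```

View pics/sc7.png

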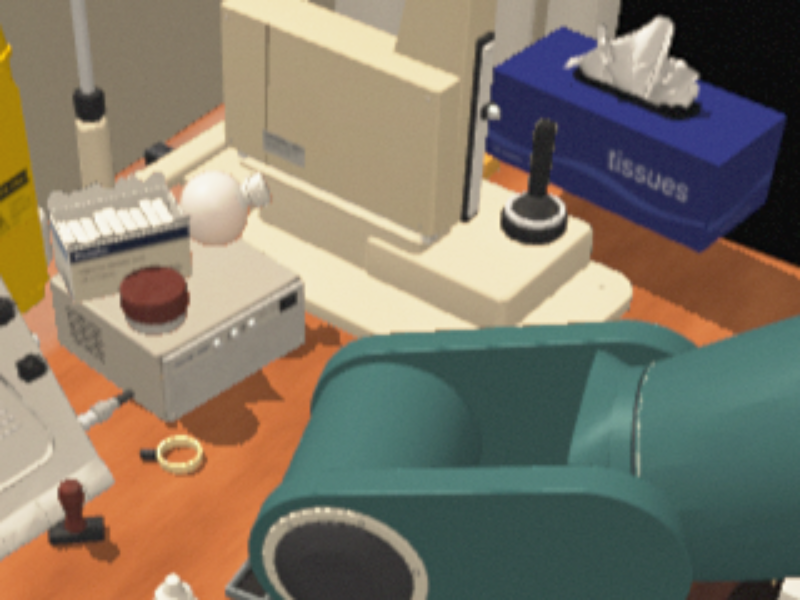

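>>> apply_moves([
  {"tx": 0,"ty": 0,"tz": -15,"turn": 0},
  {"tx": 0,"ty": 0,"tz": -45,"turn": 0},
  {"tx": -15,"ty": 8,"tz": -80,"turn": 0},
  {"tx": -45,"ty": 24,"tz": -110,"turn": 0},
  {"tx": -77,"ty": 42,"tz": -135,"turn": 0},
  {"tx": -109,"ty": 60,"tz": -150,"turn": 0},
  {"tx": -141,"ty": 77,"tz": -150,"turn": 0},
  {"tx": -173,"ty": 95,"tz": -150,"turn": 0},
])

```text
time_s: 11.77
tcp_pos: [0.524, 0.0079, 0.2505]
eef_rot: [2.218, 2.222, 0.003]
ft_force: [0.2, 1.3, 0.1]
finger_gap: 0.286
```

>>> apply_moves([
  {"tx": -32,"ty": 18,"tz": 0,"turn": 0},
  {"tx": -64,"ty": 35,"tz": 0,"turn": 0},
  {"tx": -96,"ty": 53,"tz": 0,"turn": 0},
  {"tx": -128,"ty": 71,"tz": 0,"turn": 0},
  {"tx": -152,"ty": 84,"tz": 0,"turn": 0},
  {"tx": -170,"ty": 94,"tz": 0,"turn": 0},
  {"tx": -175,"ty": 96,"tz": 0,"turn": 0},
  {"tx": -175,"ty": 96,"tz": 0,"turn": 0},
])

```text
time_s: 12.43
tcp_pos: [0.6195, -0.1659, 0.2481]
eef_rot: [-2.221, -2.221, 0.001]
ft_force: [1.0, -0.4, 0.1]
finger_gap: 0.286
```

Run:
```python
from h import *
for i in range(3): c=manip.capture("wrist")
cv2.imwrite("pics/w8.png",c["frame"][:,:,::-1])
f=c["frame"]; hsv=cv2.cvtColor(f,cv2.COLOR_RGB2HSV); s,v=hsv[...,1],hsv[...,2]
def ell(m,roi,z,n):
    for q in blobs(m,roi)[:1]:
        P=ray(c,q.reshape(-1,2),z)[:,:2]*1000; print(n,z,cv2.boundingRect(q),[np.round(t,1) for t in cv2.minEnclosingCircle(P.astype(np.float32))],rectw(c,q,z))
g=(s<120).astype(np.uint8)*255; d=(v<70).astype(np.uint8)*255
ell(g,(250,90,410,250),.003,"foot"); ell(d,(270,100,390,240),.004,"floor"); ell(d,(270,100,390,240),.010,"floor")
go(.620,-.124,.1028,90)
```

```text
foot 0.003 (284, 130, 75, 75) [array([ 621.9, -123.2]), np.float64(28.5)] c=(622.0,-123.2) short 55.6 long 56.3 long-dir deg -0.0
floor 0.004 (296, 142, 53, 55) [array([ 622.6, -124.1]), np.float64(20.4)] c=(622.9,-123.5) short 39.0 long 39.9 long-dir deg -37.8
floor 0.01 (296, 142, 53, 55) [array([ 622.5, -123.5]), np.float64(20.1)] c=(622.8,-123.0) short 38.2 long 39.1 long-dir deg -37.8
t 12.58 tcp [ 619.  -164.   248.8] yaw 90.12 tiltz [-0.  0. -1.] gap 0.29 F [-1.1 -0.3  0.1]
move [ 39.9   1.1 146. ] turn 0.12
```

View pics/w8.png

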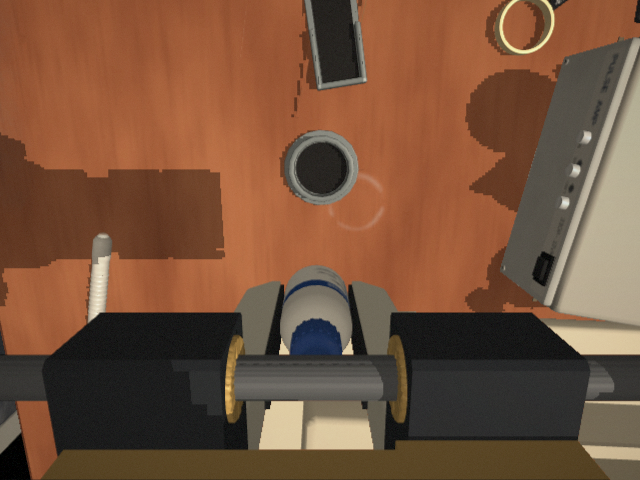

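The drop dish is centred near (321,168), measured at (622,-123). The console face at (540,200) stays about 50 mm clear of the gripper.

>>> apply_moves([
  {"tx": 20,"ty": 2,"tz": 0,"turn": 0},
  {"tx": 40,"ty": 3,"tz": 20,"turn": 0},
  {"tx": 40,"ty": 3,"tz": 50,"turn": 0},
  {"tx": 40,"ty": 3,"tz": 80,"turn": 0},
  {"tx": 40,"ty": 3,"tz": 108,"turn": 0},
  {"tx": 40,"ty": 3,"tz": 126,"turn": 0},
  {"tx": 40,"ty": 3,"tz": 134,"turn": 0},
  {"tx": 40,"ty": 3,"tz": 136,"turn": 0},
])

```text
time_s: 13.25
tcp_pos: [0.6216, -0.1239, 0.1116]
eef_rot: [-2.218, -2.223, 0.001]
ft_force: [-0.3, 0.1, -0.7]
finger_gap: 0.283
```

>>> apply_moves([
  {"tx": 0,"ty": 0,"tz": 2,"turn": 0},
  {"tx": 0,"ty": 0,"tz": 4,"turn": 0},
  {"tx": 0,"ty": 0,"tz": 6,"turn": 0},
  {"tx": 0,"ty": 0,"tz": 7,"turn": 0},
  {"tx": 0,"ty": 0,"tz": 8,"turn": 0},
  {"tx": 0,"ty": 0,"tz": 9,"turn": 0},
  {"tx": 0,"ty": 0,"tz": 9,"turn": 0},
  {"tx": 0,"ty": 0,"tz": 9,"turn": 0},
])

```text
time_s: 13.92
tcp_pos: [0.6223, -0.1249, 0.1038]
eef_rot: [2.22, 2.223, 0.0]
ft_force: [0.2, -0.3, 0.2]
finger_gap: 0.278
```

Run:
```python
from h import *
c=manip.capture("wrist"); cv2.imwrite("pics/w9.png",c["frame"][:,:,::-1])
go(.622,-.1234,.1028,90)
```

```text
t 13.97 tcp [ 622.3 -124.9  103.8] yaw 90.08 tiltz [ 0. -0. -1.] gap 0.28 F [-0.3 -0.7 -0.3]
move [ 1.5 -0.3  1. ] turn 0.08
```

View pics/w9.png

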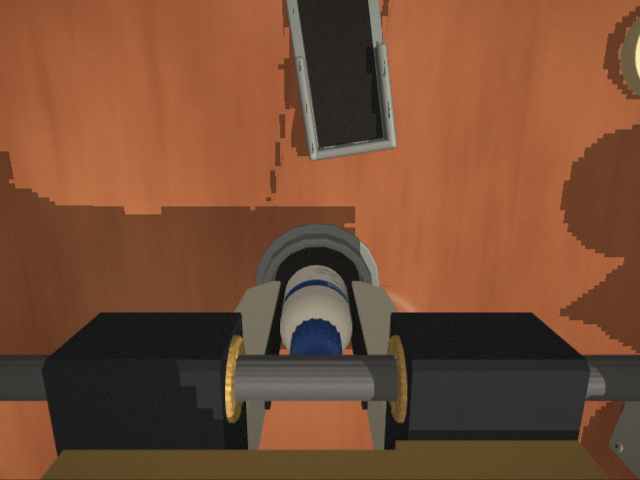

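The drop bottle is over the middle of its dish, so I'll lower about 1 mm and release.

>>> apply_moves([
  {"tx": 1,"ty": 0,"tz": 1,"turn": 0},
  {"tx": 1,"ty": 0,"tz": 1,"turn": 0},
  {"tx": 1,"ty": 0,"tz": 1.5,"turn": 0},
  {"tx": 1,"ty": 0,"tz": 1.5,"turn": 0},
  {"tx": 1,"ty": 0,"tz": 1.5,"turn": 0},
  {"tx": 1,"ty": 0,"tz": 1.5,"turn": 0},
  {"tx": 1,"ty": 0,"tz": 1.5,"turn": 0},
  {"tx": 1,"ty": 0,"tz": 1.5,"turn": 0},
])

```text
time_s: 14.63
tcp_pos: [0.6224, -0.1238, 0.1028]
eef_rot: [2.22, 2.223, 0.0]
ft_force: [-1.9, -0.1, 4.3]
finger_gap: 0.286
```

>>> apply_moves([
  {"tx": 0,"ty": 0,"tz": 0,"turn": 0},
  {"tx": 0,"ty": 0,"tz": 0,"turn": 0},
  {"tx": 0,"ty": 0,"tz": 0,"turn": 0},
  {"tx": 0,"ty": 0,"tz": 0,"turn": 0},
  {"tx": 0,"ty": 0,"tz": 0,"turn": 0},
  {"tx": 0,"ty": 0,"tz": 0,"turn": 0},
  {"tx": 0,"ty": 0,"tz": 0,"turn": 0},
  {"tx": 0,"ty": 0,"tz": 0,"turn": 0},
], fingers=-1)

```text
time_s: 15.3
tcp_pos: [0.6223, -0.1239, 0.1022]
eef_rot: [-2.22, -2.223, 0.0]
ft_force: [0.6, -0.4, -0.5]
finger_gap: 0.812
```

>>> apply_moves([
  {"tx": 0,"ty": 0,"tz": -8,"turn": 0},
  {"tx": 0,"ty": 0,"tz": -28,"turn": 0},
  {"tx": 0,"ty": 0,"tz": -58,"turn": 0},
  {"tx": 0,"ty": 0,"tz": -93,"turn": 0},
  {"tx": 0,"ty": 0,"tz": -128,"turn": 0},
  {"tx": 20,"ty": -20,"tz": -150,"turn": 0},
  {"tx": 42,"ty": -50,"tz": -150,"turn": 0},
  {"tx": 64,"ty": -80,"tz": -150,"turn": 0},
])

```text
time_s: 15.97
tcp_pos: [0.5417, -0.0596, 0.2543]
eef_rot: [2.219, 2.221, 0.003]
ft_force: [-0.5, 0.2, 0.0]
finger_gap: 0.997
```

>>> apply_moves([
  {"tx": 20,"ty": -30,"tz": 0,"turn": 0},
  {"tx": 40,"ty": -60,"tz": 0,"turn": 0},
  {"tx": 55,"ty": -80,"tz": 0,"turn": 0},
  {"tx": 64,"ty": -90,"tz": 0,"turn": 0},
  {"tx": 64,"ty": -92,"tz": 0,"turn": 0},
  {"tx": 64,"ty": -92,"tz": 0,"turn": 0},
  {"tx": 64,"ty": -92,"tz": 0,"turn": 0},
  {"tx": 64,"ty": -92,"tz": 0,"turn": 0},
])

```text
time_s: 16.63
tcp_pos: [0.4509, 0.0033, 0.2522]
eef_rot: [-2.22, -2.222, 0.001]
ft_force: [0.0, -0.1, 0.3]
finger_gap: 0.999
```

Run:
```python
from h import *
c=manip.capture("side"); cv2.imwrite("pics/s10.png",cv2.resize(c["frame"][160:340,240:480],(800,600))[:,:,::-1])
c=manip.capture("wrist"); cv2.imwrite("pics/w10.png",c["frame"][:,:,::-1])
f=c["frame"]; h,s,v=cv2.split(cv2.cvtColor(f,cv2.COLOR_RGB2HSV))
yel=((h>12)&(h<35)&(s>100)&(v>150)).astype(np.uint8)*255
for q in blobs(yel,(250,60,400,345))[:2]: print(cv2.boundingRect(q),rectw(c,q,.022))
go(.449,.056,.0873,90)
```

```text
(298, 119, 42, 93) c=(451.8,46.7) short 29.4 long 65.8 long-dir deg -89.3
t 16.73 tcp [450.7   3.4 251.9] yaw 90.04 tiltz [-0.001 -0.    -1.   ] gap 1.002 F [-0.4 -0.2  0.2]
move [ 52.6  -1.5 164.6] turn 0.04
```

View pics/s10.png

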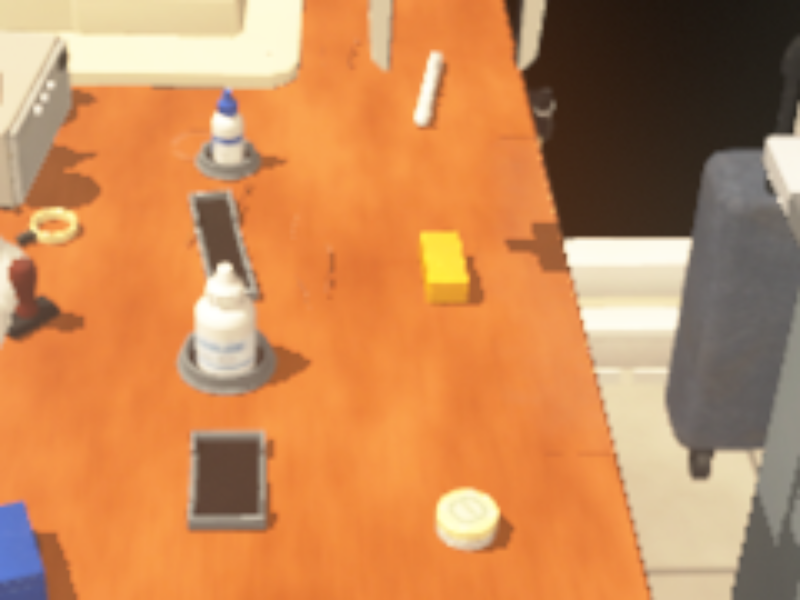

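View pics/w10.png

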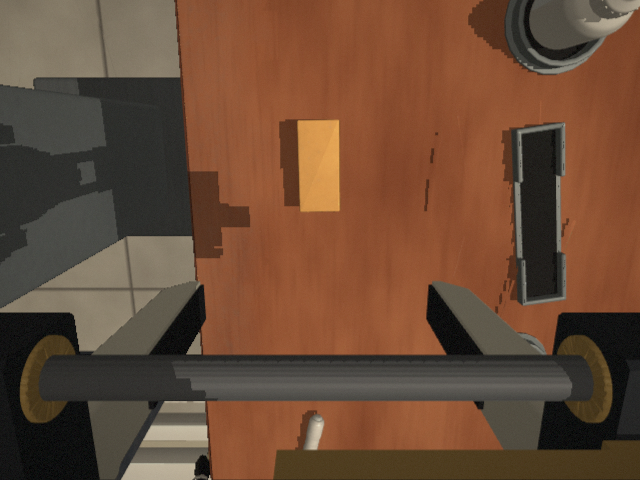

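Both bottles stand in their dishes. The carton measures 29.4 x 65.8 mm at (452,47), which matches its stated size. The view also shows the pen tray at (540,213), so I'll measure that while descending on the carton.

Run:
```python
from h import *
c=manip.capture("wrist"); f=c["frame"]; h,s,v=cv2.split(cv2.cvtColor(f,cv2.COLOR_RGB2HSV))
g=((s<120)).astype(np.uint8)*255; d=(v<75).astype(np.uint8)*255
for q in blobs(g,(500,110,580,312))[:1]: print(cv2.boundingRect(q),rectw(c,q,.008))
for q in blobs(d,(510,115,575,308))[:1]: print(cv2.boundingRect(q),rectw(c,q,.004))
go(.4518,.0467,.089,90)
```

```text
(511, 122, 56, 184) c=(624.1,5.0) short 39.8 long 143.0 long-dir deg -81.2
(511, 128, 53, 177) c=(625.0,4.7) short 38.2 long 142.8 long-dir deg -81.4
t 16.78 tcp [450.6   3.4 252. ] yaw 90.04 tiltz [-0.001 -0.    -1.   ] gap 1.001 F [-0.   0.1  0.7]
move [ 43.3   1.4 163. ] turn 0.04
```

>>> apply_moves([
  {"tx": 22,"ty": 0,"tz": 10,"turn": 0},
  {"tx": 43,"ty": 1,"tz": 30,"turn": 0},
  {"tx": 43,"ty": 1,"tz": 65,"turn": 0},
  {"tx": 43,"ty": 1,"tz": 98,"turn": 0},
  {"tx": 43,"ty": 1,"tz": 128,"turn": 0},
  {"tx": 43,"ty": 1,"tz": 150,"turn": 0},
  {"tx": 43,"ty": 1,"tz": 160,"turn": 0},
  {"tx": 43,"ty": 1,"tz": 163,"turn": 0},
])

```text
time_s: 17.45
tcp_pos: [0.4506, 0.0467, 0.0875]
eef_rot: [-2.219, -2.221, 0.004]
ft_force: [0.1, 1.1, -0.5]
finger_gap: 0.999
```

>>> apply_moves([
  {"tx": 0,"ty": 0,"tz": 0,"turn": 0},
  {"tx": 0,"ty": 0,"tz": 0,"turn": 0},
  {"tx": 0,"ty": 0,"tz": 0,"turn": 0},
  {"tx": 0,"ty": 0,"tz": 0,"turn": 0},
  {"tx": 0,"ty": 0,"tz": 0,"turn": 0},
  {"tx": 0,"ty": 0,"tz": 0,"turn": 0},
  {"tx": 0,"ty": 0,"tz": 0,"turn": 0},
  {"tx": 0,"ty": 0,"tz": 0,"turn": 0},
], fingers=1)

```text
time_s: 18.12
tcp_pos: [0.4511, 0.0469, 0.0894]
eef_rot: [2.22, 2.223, 0.0]
ft_force: [-0.5, 0.3, -0.5]
finger_gap: 0.475
```

>>> apply_moves([
  {"tx": 0,"ty": 0,"tz": 0,"turn": 0},
  {"tx": 0,"ty": 0,"tz": 0,"turn": 0},
  {"tx": 0,"ty": 0,"tz": 0,"turn": 0},
  {"tx": 0,"ty": 0,"tz": 0,"turn": 0},
  {"tx": 0,"ty": 0,"tz": 0,"turn": 0},
  {"tx": 0,"ty": 0,"tz": 0,"turn": 0},
  {"tx": 0,"ty": 0,"tz": 0,"turn": 0},
  {"tx": 0,"ty": 0,"tz": 0,"turn": 0},
])

```text
time_s: 18.78
tcp_pos: [0.4511, 0.0469, 0.0893]
eef_rot: [2.22, 2.223, 0.0]
ft_force: [1.2, 0.4, 1.1]
finger_gap: 0.321
```

Run:
```python
from h import *
c=manip.capture("wrist"); cv2.imwrite("pics/w11.png",c["frame"][:,:,::-1])
go(.615,.230,.23,90)
```

```text
t 18.83 tcp [451.   46.9  89.2] yaw 90.09 tiltz [ 0. -0. -1.] gap 0.32 F [-0.2 -0.1  0.2]
move [ 182.9  164.2 -140.8] turn 0.09
```

View pics/w11.png

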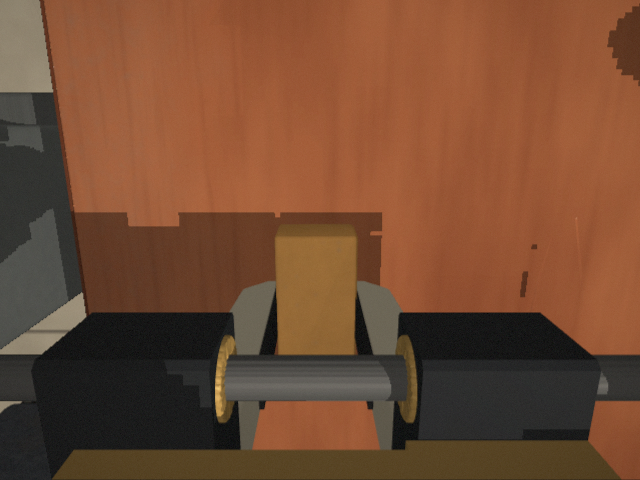

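The carton is gripped at a gap of 0.32, about 29.8 mm. I'll carry it to the strip tray.

>>> apply_moves([
  {"tx": 0,"ty": 0,"tz": -15,"turn": 0},
  {"tx": 0,"ty": 0,"tz": -45,"turn": 0},
  {"tx": 12,"ty": 11,"tz": -80,"turn": 0},
  {"tx": 34,"ty": 31,"tz": -115,"turn": 0},
  {"tx": 56,"ty": 51,"tz": -145,"turn": 0},
  {"tx": 80,"ty": 72,"tz": -160,"turn": 0},
  {"tx": 105,"ty": 94,"tz": -160,"turn": 0},
  {"tx": 130,"ty": 117,"tz": -160,"turn": 0},
])

```text
time_s: 19.5
tcp_pos: [0.569, 0.1785, 0.2507]
eef_rot: [2.219, 2.222, 0.003]
ft_force: [-0.3, -1.6, -0.6]
finger_gap: 0.319
```

>>> apply_moves([
  {"tx": 22,"ty": 20,"tz": 0,"turn": 0},
  {"tx": 42,"ty": 38,"tz": 0,"turn": 0},
  {"tx": 52,"ty": 47,"tz": 0,"turn": 0},
  {"tx": 55,"ty": 49,"tz": 0,"turn": 0},
  {"tx": 55,"ty": 49,"tz": 0,"turn": 0},
  {"tx": 55,"ty": 49,"tz": 0,"turn": 0},
  {"tx": 55,"ty": 49,"tz": 0,"turn": 0},
  {"tx": 55,"ty": 49,"tz": 0,"turn": 0},
])

```text
time_s: 20.17
tcp_pos: [0.6164, 0.2314, 0.2497]
eef_rot: [2.22, 2.222, 0.001]
ft_force: [-0.1, -0.2, -0.5]
finger_gap: 0.325
```

Run:
```python
from h import *
for i in range(2): c=manip.capture("wrist")
cv2.imwrite("pics/w12.png",c["frame"][:,:,::-1])
f=c["frame"]; h,s,v=cv2.split(cv2.cvtColor(f,cv2.COLOR_RGB2HSV))
g=((s<120)).astype(np.uint8)*255; d=(v<75).astype(np.uint8)*255
for q in blobs(g,(240,30,420,225))[:1]: print(cv2.boundingRect(q),rectw(c,q,.008))
for q in blobs(d,(240,30,420,225))[:1]: print(cv2.boundingRect(q),rectw(c,q,.004))
go(.616,.280,.0935,90)
```

```text
(284, 101, 72, 120) c=(618.2,276.8) short 52.3 long 87.8 long-dir deg 89.8
(291, 107, 60, 109) c=(619.2,276.4) short 45.8 long 80.7 long-dir deg 89.9
t 20.27 tcp [616.5 231.6 249.7] yaw 90.05 tiltz [ 0.001  0.    -1.   ] gap 0.323 F [ 0.1  0.3 -0.6]
move [ 48.4  -0.5 156.2] turn 0.05
```

View pics/w12.png

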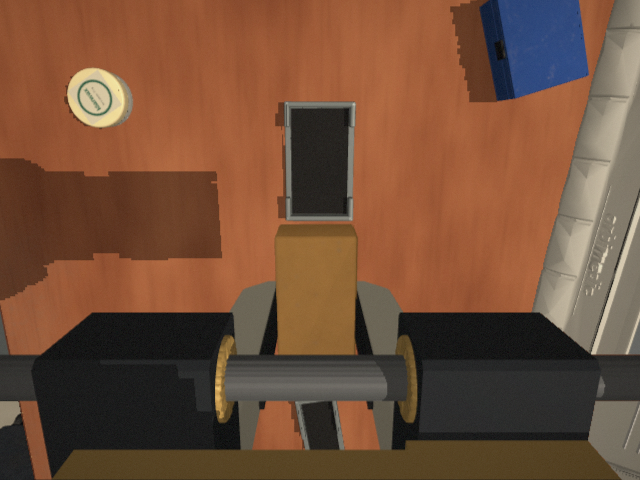

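The strip tray is centred at (319,162), measured at (618.5,277), with the carton squarely held. I'll check the clearance to the monitor edge on the right before descending.

Run:
```python
from h import *
c=manip.capture("wrist")
for uv in ((532,320),(560,220),(590,100)): print(uv,[ray(c,uv,z)[0].round(3) for z in (0,.05,.1)])
c=manip.capture("side")
for uv in ((185,338),(232,262)): print("side",uv,[ray(c,uv,z)[0].round(3) for z in (0,.05)])
```

```text
(532, 320) [array([0.798, 0.145, 0.   ]), array([0.771, 0.168, 0.05 ]), array([0.743, 0.192, 0.1  ])]
(560, 220) [array([0.81 , 0.231, 0.   ]), array([0.78 , 0.242, 0.05 ]), array([0.751, 0.253, 0.1  ])]
(590, 100) [array([0.819, 0.322, 0.   ]), array([0.788, 0.319, 0.05 ]), array([0.757, 0.316, 0.1  ])]
side (185, 338) [array([0.875, 0.374, 0.   ]), array([0.858, 0.42 , 0.05 ])]
side (232, 262) [array([0.807, 0.12 , 0.   ]), array([0.794, 0.182, 0.05 ])]
```

>>> apply_moves([
  {"tx": 22,"ty": 1,"tz": 0,"turn": 0},
  {"tx": 45,"ty": 2,"tz": 20,"turn": 0},
  {"tx": 45,"ty": 2,"tz": 55,"turn": 0},
  {"tx": 45,"ty": 2,"tz": 88,"turn": 0},
  {"tx": 45,"ty": 2,"tz": 116,"turn": 0},
  {"tx": 45,"ty": 2,"tz": 135,"turn": 0},
  {"tx": 45,"ty": 2,"tz": 142,"turn": 0},
  {"tx": 45,"ty": 2,"tz": 144,"turn": 0},
])

```text
time_s: 21.03
tcp_pos: [0.6183, 0.2768, 0.1039]
eef_rot: [-2.219, -2.222, 0.003]
ft_force: [0.1, 0.3, 0.5]
finger_gap: 0.321
```

>>> apply_moves([
  {"tx": 0,"ty": 0,"tz": 0,"turn": 0},
  {"tx": 0,"ty": 0,"tz": 2,"turn": 0},
  {"tx": 0,"ty": 0,"tz": 4,"turn": 0},
  {"tx": 0,"ty": 0,"tz": 6,"turn": 0},
  {"tx": 0,"ty": 0,"tz": 8,"turn": 0},
  {"tx": 0,"ty": 0,"tz": 9,"turn": 0},
  {"tx": 0,"ty": 0,"tz": 10,"turn": 0},
  {"tx": 0,"ty": 0,"tz": 10,"turn": 0},
])

```text
time_s: 21.7
tcp_pos: [0.6186, 0.2771, 0.095]
eef_rot: [-2.22, -2.223, 0.0]
ft_force: [0.1, 0.5, -1.1]
finger_gap: 0.32
```

Run:
```python
from h import *
c=manip.capture("wrist"); cv2.imwrite("pics/w13.png",c["frame"][:,:,::-1])
c=manip.capture("side"); cv2.imwrite("pics/s13.png",cv2.resize(c["frame"][220:340,240:400],(800,600))[:,:,::-1])
go(.6186,.2768,.0933,90)
```

```text
t 21.8 tcp [618.7 277.1  95.3] yaw 90.08 tiltz [-0.  0. -1.] gap 0.315 F [ 0.7 -0.6 -1.7]
move [-0.3 -0.1  2. ] turn 0.08
```

View pics/w13.png

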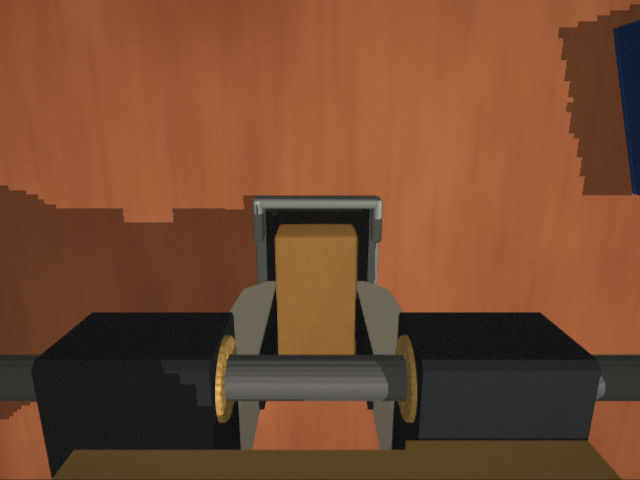

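View pics/s13.png

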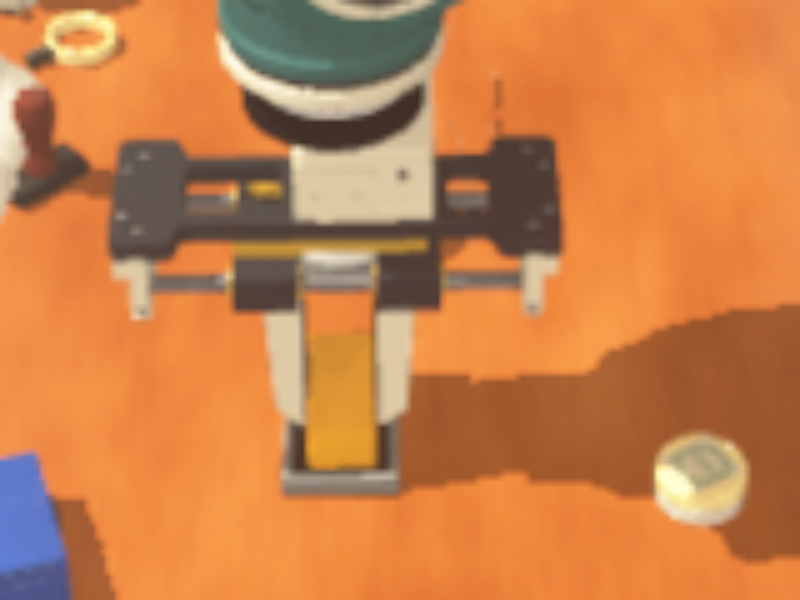

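The carton is centred inside the tray walls. I'll lower the last 2 mm and release.

>>> apply_moves([
  {"tx": 0,"ty": 0,"tz": 1,"turn": 0},
  {"tx": 0,"ty": 0,"tz": 1.5,"turn": 0},
  {"tx": 0,"ty": 0,"tz": 2,"turn": 0},
  {"tx": 0,"ty": 0,"tz": 2,"turn": 0},
  {"tx": 0,"ty": 0,"tz": 2,"turn": 0},
  {"tx": 0,"ty": 0,"tz": 2,"turn": 0},
  {"tx": 0,"ty": 0,"tz": 2,"turn": 0},
  {"tx": 0,"ty": 0,"tz": 2,"turn": 0},
])

```text
time_s: 22.47
tcp_pos: [0.6187, 0.2771, 0.0933]
eef_rot: [2.22, 2.223, 0.0]
ft_force: [-1.1, 0.5, 0.9]
finger_gap: 0.319
```

>>> apply_moves([
  {"tx": 0,"ty": 0,"tz": 0,"turn": 0},
  {"tx": 0,"ty": 0,"tz": 0,"turn": 0},
  {"tx": 0,"ty": 0,"tz": 0,"turn": 0},
  {"tx": 0,"ty": 0,"tz": 0,"turn": 0},
  {"tx": 0,"ty": 0,"tz": 0,"turn": 0},
  {"tx": 0,"ty": 0,"tz": 0,"turn": 0},
  {"tx": 0,"ty": 0,"tz": 0,"turn": 0},
  {"tx": 0,"ty": 0,"tz": 0,"turn": 0},
], fingers=-1)

```text
time_s: 23.13
tcp_pos: [0.6187, 0.2771, 0.0932]
eef_rot: [-2.22, -2.223, 0.0]
ft_force: [0.4, -0.3, 0.4]
finger_gap: 0.847
```

>>> apply_moves([
  {"tx": 0,"ty": 0,"tz": -8,"turn": 0},
  {"tx": 0,"ty": 0,"tz": -28,"turn": 0},
  {"tx": 0,"ty": 0,"tz": -58,"turn": 0},
  {"tx": 0,"ty": 0,"tz": -93,"turn": 0},
  {"tx": 0,"ty": -20,"tz": -128,"turn": 0},
  {"tx": -20,"ty": -50,"tz": -158,"turn": 0},
  {"tx": -50,"ty": -75,"tz": -165,"turn": 0},
  {"tx": -80,"ty": -95,"tz": -165,"turn": 0},
])

```text
time_s: 23.8
tcp_pos: [0.5227, 0.1969, 0.262]
eef_rot: [2.217, 2.224, 0.006]
ft_force: [0.3, -1.0, 0.7]
finger_gap: 0.998
```

Run:
```python
from h import *
for n in ("scene","side"):
    c=manip.capture(n); f=c["frame"]
    x=f[160:400,180:500] if n=="scene" else f[160:340,220:460]
    cv2.imwrite(f"pics/{n}14.png",cv2.resize(x,(800,600))[:,:,::-1])
go(.440,-.240,.25,82)
```

```text
t 23.9 tcp [521.8 194.4 260.4] yaw 90.01 tiltz [ 0.003  0.    -1.   ] gap 0.994 F [ 0.6  0.3 -0.2]
move [-434.4  -81.8   10.1] turn 8.01
```

View pics/scene14.png

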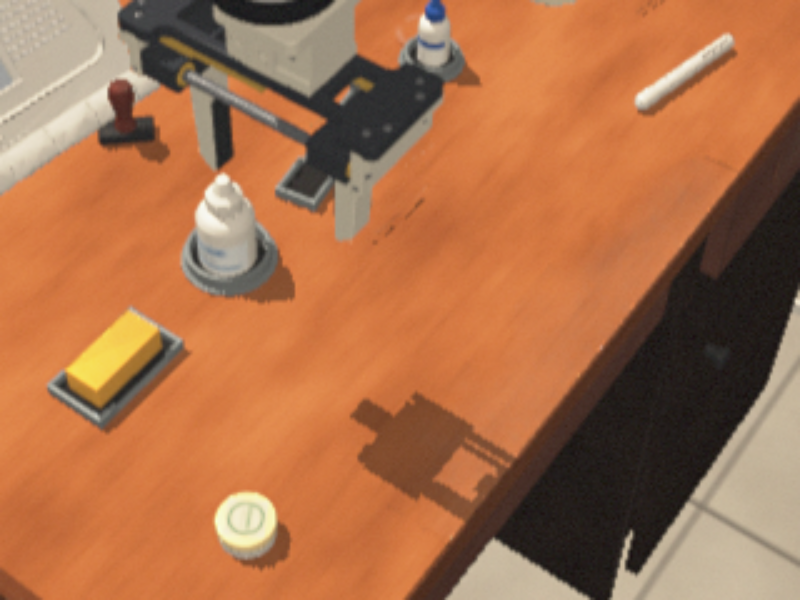

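The carton lies flat inside its tray and both bottles stand upright. Next is the penlight.

>>> apply_moves([
  {"tx": -20,"ty": -4,"tz": 0,"turn": 1},
  {"tx": -50,"ty": -9,"tz": 0,"turn": 2},
  {"tx": -85,"ty": -15,"tz": 0,"turn": 3},
  {"tx": -122,"ty": -22,"tz": 0,"turn": 4},
  {"tx": -159,"ty": -28,"tz": 0,"turn": 5},
  {"tx": -196,"ty": -35,"tz": 0,"turn": 6},
  {"tx": -233,"ty": -42,"tz": 0,"turn": 7},
  {"tx": -268,"ty": -48,"tz": 0,"turn": 8},
])

```text
time_s: 24.57
tcp_pos: [0.4757, -0.0727, 0.259]
eef_rot: [2.37, 2.061, 0.001]
ft_force: [0.0, -0.1, 0.8]
finger_gap: 1.001
```

Run:
```python
from h import *
go(.440,-.262,.25,82)
c=manip.capture("scene"); f=c["frame"]; h,s,v=cv2.split(cv2.cvtColor(f,cv2.COLOR_RGB2HSV))
w=((s<90)&(v>110)).astype(np.uint8)*255
for q in blobs(w,(425,160,485,212))[:1]: print(cv2.boundingRect(q),rectw(c,q,.008))
go(.440,-.262,.25,82)
```

```text
t 24.57 tcp [475.7 -72.7 259. ] yaw 82.04 tiltz [ 0.001 -0.    -1.   ] gap 1.001 F [ 0.  -0.1  0.8]
move [-192.4   -9.2    9. ] turn 0.04
(434, 174, 40, 30) c=(438.5,-235.2) short 16.1 long 126.6 long-dir deg 77.8
t 24.62 tcp [475.1 -77.  258.9] yaw 81.83 tiltz [ 0.    -0.002 -1.   ] gap 0.999 F [-0.2 -1.7 -0.5]
move [-188.1   -8.4    9.3] turn -0.17
```

>>> apply_moves([
  {"tx": -30,"ty": -1,"tz": 0,"turn": 1},
  {"tx": -65,"ty": -3,"tz": 0,"turn": 2},
  {"tx": -100,"ty": -5,"tz": 0,"turn": 3},
  {"tx": -135,"ty": -6,"tz": 0,"turn": 4},
  {"tx": -165,"ty": -8,"tz": 0,"turn": 4},
  {"tx": -185,"ty": -9,"tz": 0,"turn": 4},
  {"tx": -196,"ty": -9,"tz": 0,"turn": 4},
  {"tx": -196,"ty": -9,"tz": 0,"turn": 4},
])

```text
time_s: 25.28
tcp_pos: [0.4402, -0.2654, 0.2584]
eef_rot: [-2.442, -1.976, 0.0]
ft_force: [1.0, -0.0, -0.3]
finger_gap: 1.003
```

Run:
```python
from h import *
for i in range(2): c=manip.capture("wrist")
cv2.imwrite("pics/w15.png",c["frame"][:,:,::-1])
f=c["frame"]; h,s,v=cv2.split(cv2.cvtColor(f,cv2.COLOR_RGB2HSV))
w=((s<100)&(v>90)).astype(np.uint8)*255
for q in blobs(w,(250,60,410,345))[:1]: print(cv2.boundingRect(q),rectw(c,q,.010))
go(.440,-.232,.087,78)
```

```text
(299, 99, 17, 157) c=(439.5,-232.4) short 12.0 long 119.8 long-dir deg 77.9
t 25.38 tcp [ 440.6 -263.5  258.3] yaw 78.06 tiltz [-0.  0. -1.] gap 1.003 F [-0.1  0.2 -0.3]
move [ 30.6  -7.1 171.3] turn 0.06
```

View pics/w15.png

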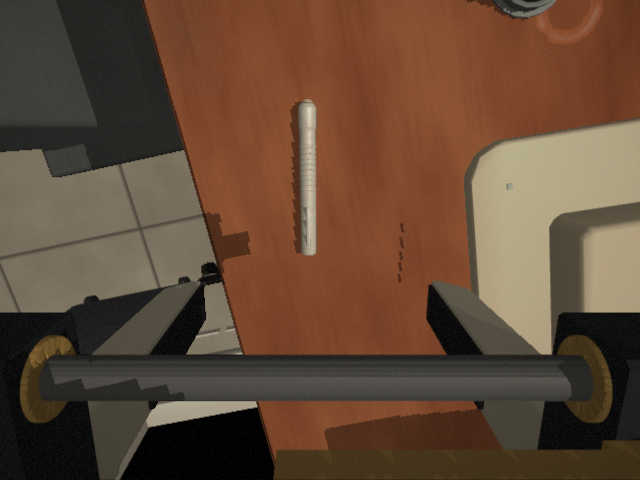

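The penlight runs from (307,99) to (309,255), which measures 120 mm long at (439.5,-232.4) with direction 77.9°. A small dark knob at (208,272) sits by the desk edge, so I'll check that the finger clears it.

Run:
```python
from h import *
c=manip.capture("wrist"); d=manip.capture("side"); e=manip.capture("scene")
# two-view triangulation of knob (wrist+scene / wrist+side)
def P(c):
    Rm=R.from_rotvec(c["rotation"]).as_matrix(); return c["camera_matrix"]@np.c_[Rm.T,-Rm.T@np.array(c["xyz"])]
def tri(a,ua,b,ub):
    X=cv2.triangulatePoints(P(a),P(b),np.array(ua,float).reshape(2,1),np.array(ub,float).reshape(2,1)); return (X[:3]/X[3]).ravel().round(3)
print(tri(c,(209,272),d,(403,191)))
print(tri(c,(209,272),e,(516,214)))
print("edge",ray(c,(225,290),0).round(3),ray(c,(190,180),0).round(3))
cv2.imwrite("pics/k.png",cv2.resize(e["frame"][150:270,420:580],(800,600))[:,:,::-1])
go(.4395,-.2324,.087,77.9)
```

```text
[ 0.318 -0.307 -0.059]
[ 0.319 -0.31  -0.059]
edge [[ 0.351 -0.309  0.   ]] [[ 0.348 -0.213  0.   ]]
t 25.53 tcp [ 440.7 -263.   258.4] yaw 78.16 tiltz [ 0.  0. -1.] gap 1.001 F [-0.1  0.3  0.4]
move [ 29.6  -7.5 171.4] turn 0.26
```

View pics/k.png

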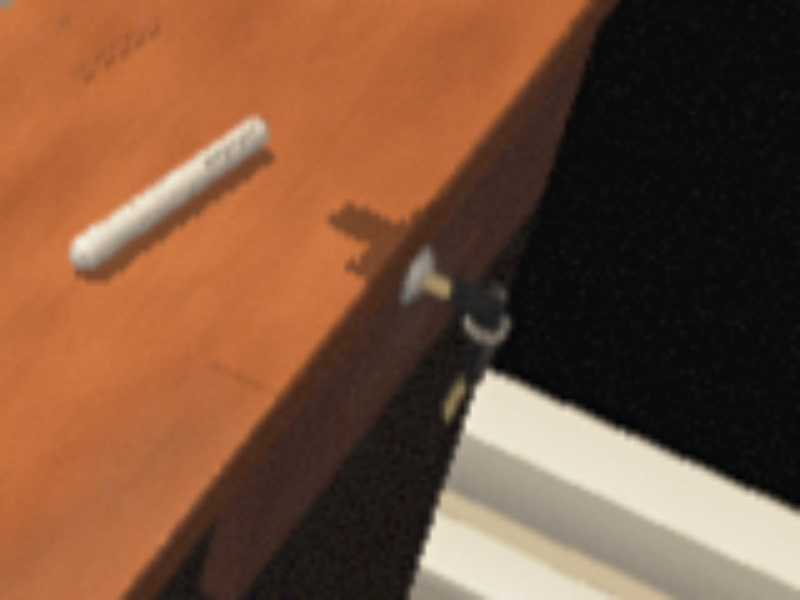

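The knob is 59 mm below the desk top, so it is out of the way. I'll descend and grip the penlight.

>>> apply_moves([
  {"tx": 15,"ty": -4,"tz": 10,"turn": 0},
  {"tx": 30,"ty": -7,"tz": 35,"turn": 0},
  {"tx": 30,"ty": -7,"tz": 70,"turn": 0},
  {"tx": 30,"ty": -7,"tz": 105,"turn": 0},
  {"tx": 30,"ty": -7,"tz": 135,"turn": 0},
  {"tx": 30,"ty": -7,"tz": 155,"turn": 0},
  {"tx": 30,"ty": -7,"tz": 166,"turn": 0},
  {"tx": 30,"ty": -7,"tz": 170,"turn": 0},
])

```text
time_s: 26.2
tcp_pos: [0.4394, -0.2323, 0.0868]
eef_rot: [-2.438, -1.979, 0.001]
ft_force: [0.4, 0.7, 0.5]
finger_gap: 1.005
```

>>> apply_moves([
  {"tx": 0,"ty": 0,"tz": 0,"turn": 0},
  {"tx": 0,"ty": 0,"tz": 0,"turn": 0},
  {"tx": 0,"ty": 0,"tz": 0,"turn": 0},
  {"tx": 0,"ty": 0,"tz": 0,"turn": 0},
  {"tx": 0,"ty": 0,"tz": 0,"turn": 0},
  {"tx": 0,"ty": 0,"tz": 0,"turn": 0},
  {"tx": 0,"ty": 0,"tz": 0,"turn": 0},
  {"tx": 0,"ty": 0,"tz": 0,"turn": 0},
], fingers=1)

```text
time_s: 26.87
tcp_pos: [0.4397, -0.2332, 0.0884]
eef_rot: [2.44, 1.979, 0.0]
ft_force: [-0.2, -0.5, -0.0]
finger_gap: 0.473
```

>>> apply_moves([
  {"tx": 0,"ty": 0,"tz": 0,"turn": 0},
  {"tx": 0,"ty": 0,"tz": 0,"turn": 0},
  {"tx": 0,"ty": 0,"tz": 0,"turn": 0},
  {"tx": 0,"ty": 0,"tz": 0,"turn": 0},
  {"tx": 0,"ty": 0,"tz": 0,"turn": 0},
  {"tx": 0,"ty": 0,"tz": 0,"turn": 0},
  {"tx": 0,"ty": 0,"tz": 0,"turn": 0},
  {"tx": 0,"ty": 0,"tz": 0,"turn": 0},
])

```text
time_s: 27.53
tcp_pos: [0.4396, -0.2332, 0.0882]
eef_rot: [-2.44, -1.979, 0.0]
ft_force: [-0.3, -0.2, -0.7]
finger_gap: 0.141
```

Run:
```python
from h import *
c=manip.capture("wrist"); cv2.imwrite("pics/w16.png",c["frame"][:,:,::-1])
go(.60,-.07,.25,98.7)
```

```text
t 27.58 tcp [ 439.6 -233.2   88.2] yaw 78.09 tiltz [-0.  0. -1.] gap 0.147 F [-0.2  0.5 -0.7]
move [ 192.8  123.2 -161.8] turn -20.61
```

View pics/w16.png

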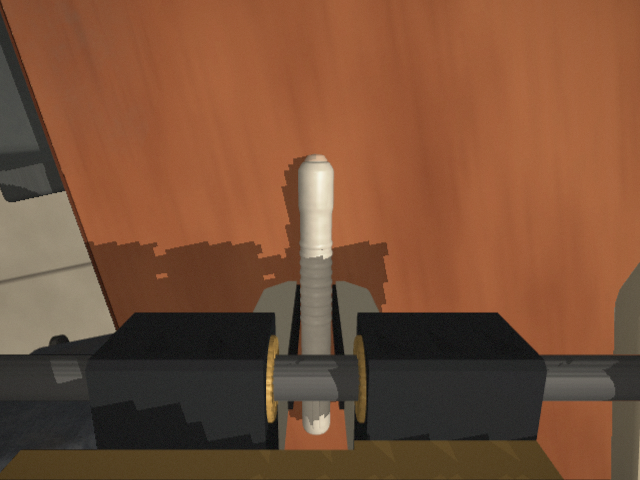

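The penlight is held at a gap of 0.147, about 13.7 mm. I'll lift it, turn to the tray's direction and hover.

>>> apply_moves([
  {"tx": 0,"ty": 0,"tz": -15,"turn": 0},
  {"tx": 0,"ty": 0,"tz": -45,"turn": 0},
  {"tx": 18,"ty": 9,"tz": -80,"turn": -2},
  {"tx": 42,"ty": 20,"tz": -110,"turn": -5},
  {"tx": 68,"ty": 33,"tz": -130,"turn": -8},
  {"tx": 95,"ty": 46,"tz": -140,"turn": -11},
  {"tx": 124,"ty": 60,"tz": -140,"turn": -14},
  {"tx": 155,"ty": 75,"tz": -140,"turn": -17},
])

```text
time_s: 28.25
tcp_pos: [0.5458, -0.0959, 0.2294]
eef_rot: [2.117, 2.319, 0.001]
ft_force: [0.0, 0.6, -1.3]
finger_gap: 0.144
```

Run:
```python
from h import *
manip.capture("wrist");manip.capture("wrist")
go(.6241,.004,.17,98.7)
```

```text
t 28.35 tcp [546.8 -94.  228.1] yaw 95.39 tiltz [ 0.     0.001 -1.   ] gap 0.141 F [ 0.7  0.2 -0.6]
move [90.3 86.1 58.2] turn -3.31
```

>>> apply_moves([
  {"tx": 20,"ty": 19,"tz": 0,"turn": -1},
  {"tx": 45,"ty": 43,"tz": 10,"turn": -2},
  {"tx": 68,"ty": 65,"tz": 25,"turn": -3.3},
  {"tx": 84,"ty": 80,"tz": 42,"turn": -3.3},
  {"tx": 90,"ty": 86,"tz": 54,"turn": -3.3},
  {"tx": 90,"ty": 86,"tz": 58,"turn": -3.3},
  {"tx": 90,"ty": 86,"tz": 58,"turn": -3.3},
  {"tx": 90,"ty": 86,"tz": 58,"turn": -3.3},
])

```text
time_s: 29.02
tcp_pos: [0.6223, -0.0008, 0.1708]
eef_rot: [2.054, 2.377, -0.0]
ft_force: [0.7, 0.2, -1.0]
finger_gap: 0.143
```

Run:
```python
from h import *
c=manip.capture("wrist"); cv2.imwrite("pics/w17.png",c["frame"][:,:,::-1])
c=manip.capture("side"); cv2.imwrite("pics/s17.png",cv2.resize(c["frame"][170:290,240:400],(800,600))[:,:,::-1])
go(.6241,.004,.0923,98.7)
```

```text
t 29.12 tcp [622.6  -0.8 171.6] yaw 98.31 tiltz [ 0.002 -0.    -1.   ] gap 0.143 F [ 0.6  0.3 -0.7]
move [ 4.6  2.1 79.3] turn -0.39
```

View pics/w17.png

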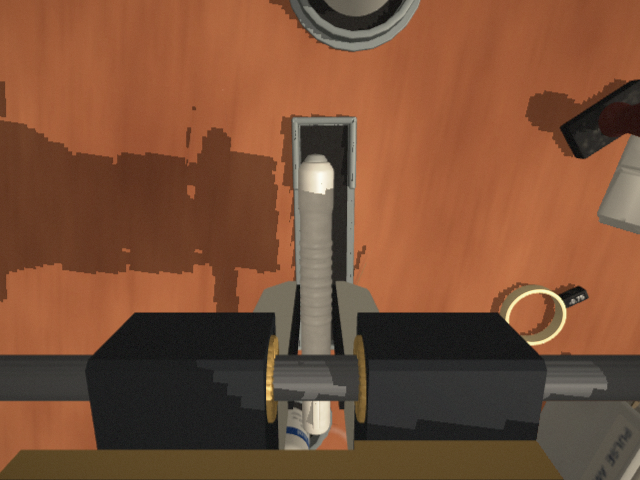

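View pics/s17.png

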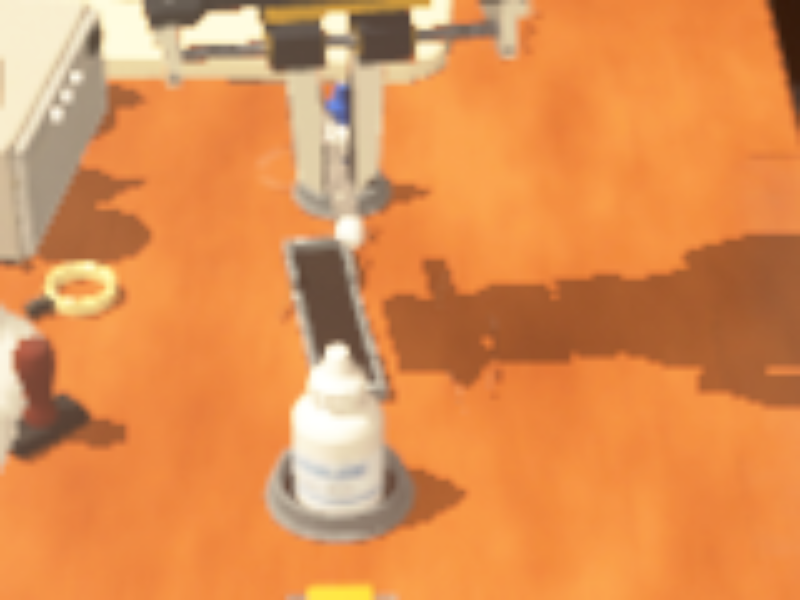

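Run:
```python
from h import *
c=manip.capture("wrist")
a=ray(c,[(293,117.5),(356,117.5)],.010)*1000; print("far outer corners",a.round(1))
u=np.array([-.1513,.9885]); print("centre from far end",a.mean(0)[:2]-71*u)
f=c["frame"]; h,s,v=cv2.split(cv2.cvtColor(f,cv2.COLOR_RGB2HSV))
go(.6241,.004,.0923,98.7)
```

```text
far outer corners [[598.6  72.5  10. ]
 [632.8  77.5  10. ]]
centre from far end [626.45461068   4.81290542]
t 29.17 tcp [622.6  -0.7 171.6] yaw 98.32 tiltz [ 0.002 -0.    -1.   ] gap 0.146 F [-0.7 -0.2 -0.9]
move [ 4.5  2.  79.3] turn -0.38
```

The far end of the tray agrees with the earlier centre to about 2 mm. I'll descend to just above the tray floor and look.

>>> apply_moves([
  {"tx": 4.5,"ty": 3,"tz": 0,"turn": -0.4},
  {"tx": 4.5,"ty": 3,"tz": 12,"turn": -0.4},
  {"tx": 4.5,"ty": 3,"tz": 30,"turn": -0.4},
  {"tx": 4.5,"ty": 3,"tz": 48,"turn": -0.4},
  {"tx": 4.5,"ty": 3,"tz": 62,"turn": -0.4},
  {"tx": 4.5,"ty": 3,"tz": 70,"turn": -0.4},
  {"tx": 4.5,"ty": 3,"tz": 72,"turn": -0.4},
  {"tx": 4.5,"ty": 3,"tz": 72,"turn": -0.4},
])

```text
time_s: 29.83
tcp_pos: [0.625, 0.0051, 0.0978]
eef_rot: [-2.044, -2.385, 0.001]
ft_force: [-0.6, -0.5, -0.1]
finger_gap: 0.138
```

Run:
```python
from h import *
c=manip.capture("wrist"); cv2.imwrite("pics/w18.png",c["frame"][:,:,::-1])
go(.6250,.004,.0923,98.7)
```

```text
t 29.88 tcp [625.3   5.2  98.6] yaw 98.79 tiltz [ 0.  0. -1.] gap 0.146 F [-0.2 -0.4 -0.8]
move [-1.1 -0.4  6.3] turn 0.09
```

View pics/w18.png

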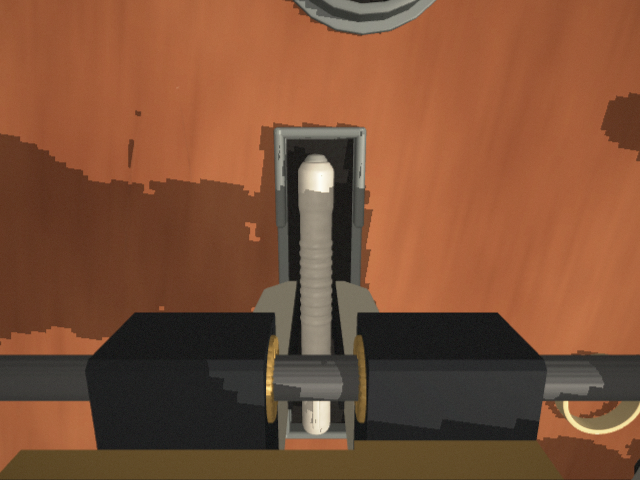

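The penlight lies lengthwise between the end walls and is about 1 to 2 mm left of the tray's middle. I'll make a small correction and lower it.

>>> apply_moves([
  {"tx": -1,"ty": 1,"tz": 1,"turn": 0},
  {"tx": -1,"ty": 1,"tz": 2,"turn": 0},
  {"tx": -1,"ty": 1,"tz": 3,"turn": 0},
  {"tx": -1,"ty": 1,"tz": 4,"turn": 0},
  {"tx": -1,"ty": 1,"tz": 5,"turn": 0},
  {"tx": -1,"ty": 1,"tz": 6,"turn": 0},
  {"tx": -1,"ty": 1,"tz": 6.5,"turn": 0},
  {"tx": -1,"ty": 1,"tz": 6.5,"turn": 0},
])

```text
time_s: 30.55
tcp_pos: [0.6262, 0.0043, 0.0922]
eef_rot: [2.045, 2.385, 0.0]
ft_force: [-3.4, 0.7, 5.5]
finger_gap: 0.144
```

Run:
```python
from h import *
manip.capture("wrist")
go(.6250,.004,.0923,98.7)
```

```text
t 30.6 tcp [626.2   4.3  92.2] yaw 98.78 tiltz [ 0.  0. -1.] gap 0.14 F [-2.7 -0.   5. ]
move [-0.1 -1.2 -0.1] turn 0.08
```

Contact of about 5 N shows it is on the floor, so I'll release and rise.

>>> apply_moves([
  {"tx": 0,"ty": 0,"tz": 0,"turn": 0},
  {"tx": 0,"ty": 0,"tz": 0,"turn": 0},
  {"tx": 0,"ty": 0,"tz": 0,"turn": 0},
  {"tx": 0,"ty": 0,"tz": 0,"turn": 0},
  {"tx": 0,"ty": 0,"tz": 0,"turn": 0},
  {"tx": 0,"ty": 0,"tz": 0,"turn": 0},
  {"tx": 0,"ty": 0,"tz": 0,"turn": 0},
  {"tx": 0,"ty": 0,"tz": 0,"turn": 0},
], fingers=-1)

```text
time_s: 31.27
tcp_pos: [0.6262, 0.0043, 0.0918]
eef_rot: [2.045, 2.385, 0.0]
ft_force: [0.8, 0.4, -0.7]
finger_gap: 0.668
```

>>> apply_moves([
  {"tx": 0,"ty": 0,"tz": -5,"turn": 0},
  {"tx": 0,"ty": 0,"tz": -20,"turn": 0},
  {"tx": 0,"ty": 0,"tz": -45,"turn": 0},
  {"tx": 0,"ty": 0,"tz": -80,"turn": 0},
  {"tx": 0,"ty": 0,"tz": -115,"turn": 0},
  {"tx": 0,"ty": -20,"tz": -150,"turn": 0},
  {"tx": 0,"ty": -50,"tz": -180,"turn": 0},
  {"tx": 0,"ty": -85,"tz": -190,"turn": 0},
])

```text
time_s: 31.93
tcp_pos: [0.5422, -0.0087, 0.2877]
eef_rot: [2.041, 2.382, 0.006]
ft_force: [0.4, -0.4, 1.8]
finger_gap: 1.0
```

>>> apply_moves([
  {"tx": -20,"ty": -30,"tz": 0,"turn": 0},
  {"tx": -45,"ty": -60,"tz": 0,"turn": 0},
  {"tx": -70,"ty": -80,"tz": 0,"turn": 0},
  {"tx": -85,"ty": -90,"tz": 0,"turn": 0},
  {"tx": -90,"ty": -90,"tz": 0,"turn": 0},
  {"tx": -90,"ty": -90,"tz": 0,"turn": 0},
  {"tx": -90,"ty": -90,"tz": 0,"turn": 0},
  {"tx": -90,"ty": -90,"tz": 0,"turn": 0},
])

```text
time_s: 32.6
tcp_pos: [0.4674, -0.1106, 0.282]
eef_rot: [-2.044, -2.386, -0.0]
ft_force: [-0.3, 0.5, 0.2]
finger_gap: 1.002
```

Run:
```python
from h import *
c=manip.capture("wrist"); cv2.imwrite("pics/w19.png",c["frame"][:,:,::-1])
for n in ("scene","side"):
    c=manip.capture(n); f=c["frame"]
    x=f[160:400,180:500] if n=="scene" else f[160:340,220:460]
    cv2.imwrite(f"pics/{n}19.png",cv2.resize(x,(800,600),interpolation=cv2.INTER_CUBIC)[:,:,::-1])
go(.6250,.004,.0923,98.7)
```

```text
t 32.75 tcp [ 467.3 -110.6  281.7] yaw 98.85 tiltz [-0.  0. -1.] gap 1.0 F [ 0.5 -0.1  0.3]
move [ 89.  173.5 189.3] turn 0.15
```

View pics/scene19.png

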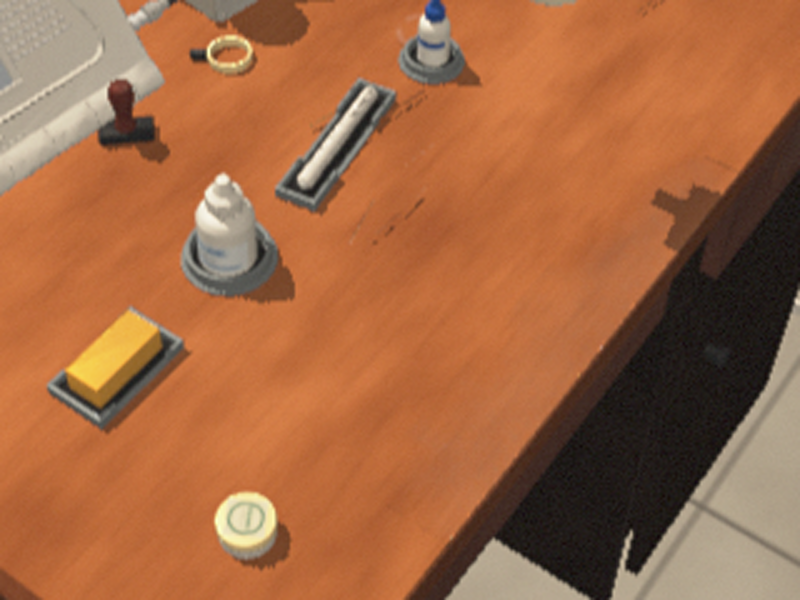

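View pics/side19.png

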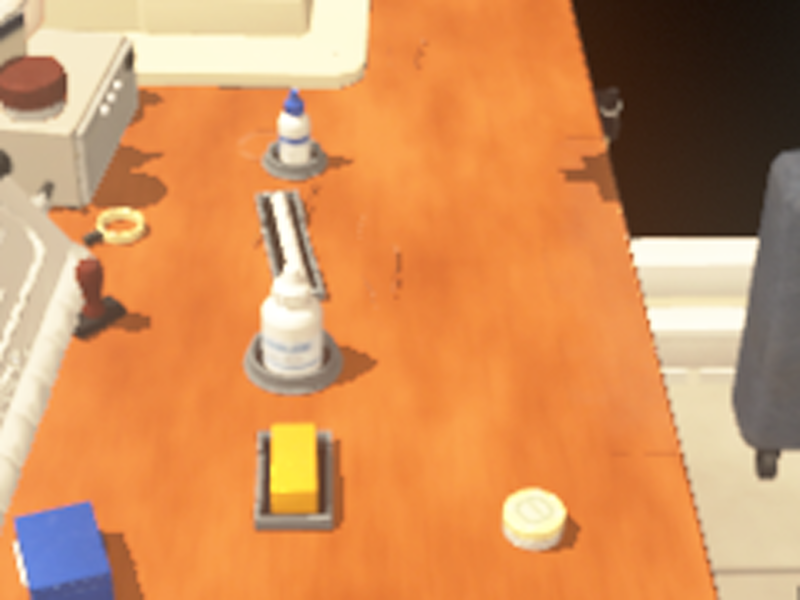

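View pics/w19.png

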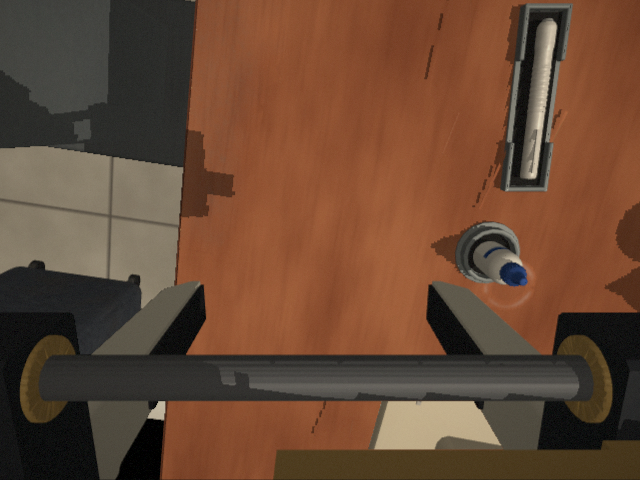

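All three views show every piece inside its holder. In the wrist view the penlight lies within its tray, from (547,20) to (531,178), and the drop bottle stands in its dish at (495,258). In the scene view the stamp and tin are unmoved, and the gripper is clear of everything.

Run:
```python
from bench import manip
print(manip.finish_job())
```

```text
the job is handed in; nothing more can be done
None
```

All four pieces are put away in the order asked, and the job is handed in at about 33 s of the 115 s allowed. The gel bottle and drop bottle went into their round dishes, then the strip carton and the penlight into their trays.

**Last checks:** the scene, side and wrist views show both bottles upright in their dishes and the carton and penlight flat inside their tray walls. The stamp and tin look unmoved, and the gripper was open and clear of everything.

**Forces and heights:** the highest force I read on contact was about 6 N. The release heights matched the 4 mm holder floors for all four pieces.

**Disagreements:** position estimates differed between views by up to about 6 mm, because the tall walls skewed the side and scene outlines. I used the wrist view for placing, and no check failed.

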